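Set forming stakes in the bench plate and key them tight

TASK

Set up the stake plate for forming work: take every steel stake out of the wooden rack and stand it, shank down and fully home, in a socket of its own in the steel plate (any socket). Then lock each one by driving a tapered key, thin end first and away from the robot, into the gap between the stake's shank and the sprung cheek beside it until it is tight and its head butts against the cheek; a spare key, if any, can stay where it is, and the other things on the bench are to be left alone.

Things in the scene. Friction and masses are not known exactly. Their poses are not given: they have to be found in the camera images.
- stake0: Loose steel stake with a domed top, 0.2 kg, 89 mm tall, z up along it. Round shank of 14 mm diameter from z = 0 to 54 mm (its foot rounded over 7 mm, with a 9 mm flat), then a round body of 24 mm diameter from 54 to 80 mm, by which to grip it. Origin: centre of the foot's underside. Starts upright in a rack hole; two or three stakes are present, absent ones read None.
- stake1: Loose steel stake with a flat top, 0.2 kg, 89 mm tall, z up along it. Round shank of 14 mm diameter from z = 0 to 54 mm (its foot rounded over 7 mm, with a 9 mm flat), then a round body of 24 mm diameter from 54 to 88 mm, by which to grip it. Origin: centre of the foot's underside. Starts upright in a rack hole; two or three stakes are present, absent ones read None.
- stake2: Loose steel stake with a blunt conical top, 0.2 kg, 89 mm tall, z up along it. Round shank of 14 mm diameter from z = 0 to 54 mm (its foot rounded over 7 mm, with a 9 mm flat), then a round body of 24 mm diameter from 54 to 76 mm, by which to grip it. Origin: centre of the foot's underside. Starts upright in a rack hole; two or three stakes are present, absent ones read None.
- rack: Fixed wooden rack block 210 x 64 x 45 mm tall (x, y, z), origin at the centre of its underside. Three square holes of 19 mm, 35 mm deep, at x = -70, 0 and +70 mm on its centre line; stake feet stand 10 mm above the bench.
- plate: Fixed steel stake plate, 100 (x) x 270 (y) x 35 mm tall; origin: centre of its underside. x points away from the robot (keys are driven that way), y left. Three sockets in a row along y, 85 mm apart, 55 mm behind the front edge. Each has a fixed wall on its -y side (face 7.6 mm off the axis) and a sprung cheek on its +y side, both 44 mm long in x and 18 mm tall.
- socket0 (a point): Centre of the mouth of socket 0 (0 rightmost, 2 leftmost from the robot), on the plate's flat top, 35 mm above the bench; axes as the plate's. Round hole 15.5 mm, 30 mm deep; a stake home has its foot at z = -30 mm. A key lies flat on the top, straight side on the shank; home, its origin is at about x = -35, y = +16, z = 0 mm; snug from 20 mm short of that.
- socket1 (a point): Centre of the mouth of socket 1 (0 rightmost, 2 leftmost from the robot), on the plate's flat top, 35 mm above the bench; axes as the plate's. Round hole 15.5 mm, 30 mm deep; a stake home has its foot at z = -30 mm. A key lies flat on the top, straight side on the shank; home, its origin is at about x = -35, y = +16, z = 0 mm; snug from 20 mm short of that.
- socket2 (a point): Centre of the mouth of socket 2 (0 rightmost, 2 leftmost from the robot), on the plate's flat top, 35 mm above the bench; axes as the plate's. Round hole 15.5 mm, 30 mm deep; a stake home has its foot at z = -30 mm. A key lies flat on the top, straight side on the shank; home, its origin is at about x = -35, y = +16, z = 0 mm; snug from 20 mm short of that.
- cheek0 (a joint): Shift in m of the sprung cheek at socket 0 away from the shank (+y): 0 at rest, at most 0.006. Its inner face is tapered like the keys: at rest it lies 21.5 mm from the socket axis at the front end (x = -22 mm) and 14.9 mm at the rear end (x = +22 mm). Spring 1.5 N at rest plus 0.6 N per mm. With a key fully home on a stake it reads about 0.003.
- cheek1 (a joint): Shift in m of the sprung cheek at socket 1 away from the shank (+y): 0 at rest, at most 0.006. Its inner face is tapered like the keys: at rest it lies 21.5 mm from the socket axis at the front end (x = -22 mm) and 14.9 mm at the rear end (x = +22 mm). Spring 1.5 N at rest plus 0.6 N per mm. With a key fully home on a stake it reads about 0.003.
- cheek2 (a joint): Shift in m of the sprung cheek at socket 2 away from the shank (+y): 0 at rest, at most 0.006. Its inner face is tapered like the keys: at rest it lies 21.5 mm from the socket axis at the front end (x = -22 mm) and 14.9 mm at the rear end (x = +22 mm). Spring 1.5 N at rest plus 0.6 N per mm. With a key fully home on a stake it reads about 0.003.
- key0: Loose dark steel gib key, 0.12 kg, lying flat on the bench; the three are alike and fit any socket. Origin: centre of the underside of its head, a block 26 (x) x 30 (y) x 22 mm tall, to grip across y. Blade from x = 13 to 73 mm, 16 mm tall: right side straight at y = -9 mm, left side tapering from y = +9 mm at the head to 0 at the tip. Driving it home takes about 5 to 20 N along +x.
- key1: Loose dark steel gib key, 0.12 kg, lying flat on the bench; the three are alike and fit any socket. Origin: centre of the underside of its head, a block 26 (x) x 30 (y) x 22 mm tall, to grip across y. Blade from x = 13 to 73 mm, 16 mm tall: right side straight at y = -9 mm, left side tapering from y = +9 mm at the head to 0 at the tip. Driving it home takes about 5 to 20 N along +x.
- key2: Loose dark steel gib key, 0.12 kg, lying flat on the bench; the three are alike and fit any socket. Origin: centre of the underside of its head, a block 26 (x) x 30 (y) x 22 mm tall, to grip across y. Blade from x = 13 to 73 mm, 16 mm tall: right side straight at y = -9 mm, left side tapering from y = +9 mm at the head to 0 at the tip. Driving it home takes about 5 to 20 N along +x.
- bench_block: Steel bench block 65 x 65 x 22 mm, origin centre of underside. Bystander, to be left alone.
- flux_jar: Jar, 60 mm diameter, 75 mm tall. Bystander, to be left alone.
Mind the look-alikes: they are no part of the job. What is shaped like the key1 but orange or yellow is not meant. What is shaped like the key2 but orange is not meant.

How it is judged:
By the outcome, as a careful person would: the job done as asked, in the order asked, and still so for the second after the job is handed in, with the robot touching nothing.
Of stake0, stake1, stake2 only 2 to 3 are there at a start; the rules pass over those that are not, and their reading is None.
At some moment in a run one of key0, key1, key2 may be knocked a few centimetres aside while the robot is not near it.
It also fails if it takes over 210 s, if anything falls off the work surface, if the arm or the gripper's body presses on something with over 40 N, if the wrist force passes 120 N, or if a joint passes its speed limit or range.

ROBOT

A 7-joint arm with a two-finger parallel gripper is mounted at the origin on the work surface. World frame = base frame: x ahead of the robot, y to its left, z up, the work surface at z = 0. Lengths are in mm, angles in rad, forces in N, time in s.
With the tool pointing down it reaches from about 400 to 850 mm from the base axis. Payload 10.4 kg.
Tool frame: the origin (TCP) lies on the centre line of the jaws, within the pads' length; the fingertips stand 25 mm ahead of it and the grasp point (between the pads) lies 6 mm ahead of it (robot.tip_extent is the z of the fingertips in the tool frame, in mm); z points along the fingers, y is the direction in which the jaws open and shut (so a half turn about z gives the same grasp; the last joint's range is limited). The gripper opens to 85 mm and grips with 20 to 120 N. Pads are 22 mm wide; open, the fingers measure 114 mm over their backs; the gripper's body (76 mm by 85 mm) begins 54 mm behind the grasp point. The pads swing forward as they close: fully open they stand 13 mm farther back than shut.
Start: joints at [-1.365, 0.332, -0.065, 1.46, 0.022, 1.35, -0.088], TCP at [141.74, 608.735, 256.338] pointing down, gripper open.
Joint ranges: [-2.6, 2.6], [-0.5, 2.12], [-1.47, 1.34], [0.16, 2.42], [-1.27, 4.41], [0.06, 2.06], [-2.6, 2.6]. Speed limits (rad/s): [2.22, 2.22, 2.79, 2.79, 3.14, 3.14, 3.14].

INTERFACE

Orientations are given as [roll, pitch, yaw] about the fixed x, y, z axes, in that order (R = Rz(yaw) Ry(pitch) Rx(roll)).
In Python, from plant import robot gives the robot as it stands.
- The arm moves only by the tool arm_command, never from a script. Its argument "increments" is a list of rows, each a list of 3 entries, a list of its own where there are three numbers: the shift along the tool's x, y, z in m, then the turn, a rotation vector about the tool's x, y, z in rad, then the closure in counts, from 0 (fully open) to 255 (shut). In form: [[[x, y, z], [ax, ay, az], gripper], ...]. A call has exactly 8 rows; each row is the pose to reach, as a shift and turn from the pose commanded when the call began, along the tool's axes at that moment; what a row does not reach only later rows make up. A row lasts 1/8 s, in which the tool goes at most 62.5 mm and 10.7 degrees, less where a joint would pass 70% of its speed; a pose out of reach is approached as far as the arm can. A call with a gripper value outside its range is refused whole. The fingers move at their own pace and stop on an object; "force" is the grip in N (left out, the last holds). Time passes only in rows, so rows that repeat a pose let the fingers close, or fill a call up. It gives the time, the measured TCP pose, the force and the opening at its end, in the units of the state.
- robot.get_state(): the state, without advancing time (a new reading comes with each control period).
- robot.grab_frame(name): name is "side" or "top"; returns the picture (480x640x3 uint8, red, green, blue); there is no depth.
- robot.calibration(name): a dict with "mtx" (3x3 intrinsics, pixels), "T" (4x4, takes a point from camera to world coordinates). Camera axes: x right, y down, z forward; pixel columns grow to the right and rows downward; lengths in mm; the calibration is good to about 2 mm. A picture is of the moment at which its call begins. calibration takes no time and is no camera call.
- robot.finish_job(): hands the job in, once; it reports no verdict.
Trained networks look in the newest picture that a camera, given by its name, has taken for a name from the list of things; names that differ only in an ending like _2 or _b are one class to them, and where a whole thing is asked for, a point or a joint stands for the part that bears it (a point fixed in the world has none). Each returns a list of dicts, best first, with "score" (0 to 1); they miss things now and then, are a little off and sometimes report something else, mostly with a low value. They report only what shows in the picture. A call takes as long as a camera call. They do not tell look-alikes from the thing itself.
- robot.recognise(label, camera): "extent" ([centre column, centre row, width, height] as shares, 0 to 1, of the picture: columns of its width, rows of its height, round what is visible of it).
The state is a dict: "time": time; "qpos": joint angles; "joint_vel": joint speeds; "effort": joint torques, N m; "tool_pos": TCP position; "ee_rot": TCP orientation; "wrist_force": force on the tool from outside, world axes, zero at the start; "wrist_torque": the same for the moment, N m; "opening": opening from 0.0 (shut) to 1.0 (fully open).
Only numpy, scipy, OpenCV 4.12 (cv2) and the standard library are available. Lean on these libraries where they do the work, as an engineer would, in place of code of your own. Each camera call takes 0.05 s, during which the arm holds its last target. There are 200 camera calls.

## Working session

There is one attempt and no reset: what is moved stays moved. The work goes in short steps, Python scripts to look and compute and a tool call to move; the robot and the scene stay as the last step left them, time stands still between calls to the robot, and variables do not carry over. Pictures are saved under pics/ and viewed, about 12 in all and at most 16, crops included, and the job is handed in when it is done.

Besides the shell and the picture viewer there is one more tool, called in YAML: its name, and indented under it one key for each argument. arm_command: Moves the arm, as the interface text tells. Its arguments: {"type":"object","properties":{"increments":{"type":"array","items":{"type":"array"}},"force":{"type":"number"}},"required":["increments"]}

```bash
mkdir -p pics; ls; python3 - <<'E'
from plant import robot
import cv2, numpy as np
np.set_printoptions(precision=3,suppress=True)
print(robot.get_state(), robot.tip_extent)
for n in("side","top"):
    c=robot.calibration(n);print(n,np.array(c["mtx"]),np.array(c["T"]))
    cv2.imwrite(f"pics/{n}0.png",robot.grab_frame(n)[:,:,::-1])
E
```

```text
pics
{'time': 0.0, 'qpos': array([-1.365,  0.333, -0.065,  1.461,  0.022,  1.35 , -0.088]), 'joint_vel': array([-0.001, -0.   , -0.001,  0.001, -0.002, -0.001,  0.001]), 'effort': array([ -0.   , -62.546,   0.049, -39.161,   0.016,   0.01 ,   0.   ]), 'tool_pos': array([141.658, 608.37 , 255.503]), 'ee_rot': array([-3.14 ,  0.   ,  2.913]), 'wrist_force': array([-0.815,  0.146,  0.203]), 'wrist_torque': array([-0.003, -0.026, -0.012]), 'opening': 1.0019708372973664} 25.0
side [[470.946   0.    316.872]
 [  0.    470.946 239.509]
 [  0.      0.      1.   ]] [[   0.841   -0.323    0.434  -41.553]
 [  -0.541   -0.531    0.652 -726.891]
 [   0.02    -0.783   -0.621  746.071]
 [   0.       0.       0.       1.   ]]
top [[492.08    0.    325.751]
 [  0.    492.08  242.254]
 [  0.      0.      1.   ]] [[ -0.081  -0.975   0.206 242.828]
 [ -0.997   0.08   -0.014 -26.194]
 [ -0.002  -0.206  -0.979 935.682]
 [  0.      0.      0.      1.   ]]
```

View pics/top0.png

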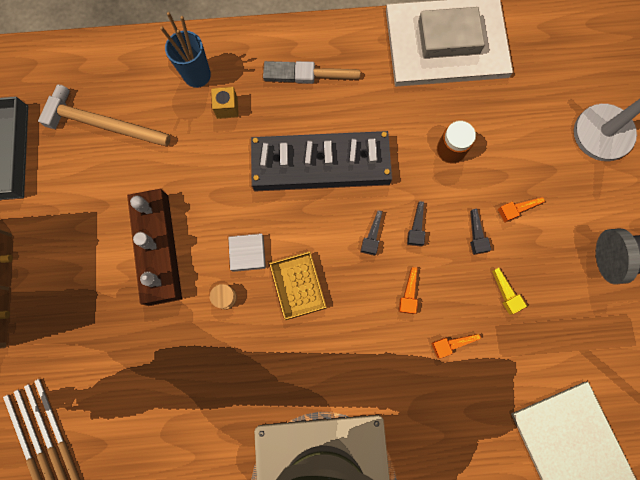

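View pics/side0.png

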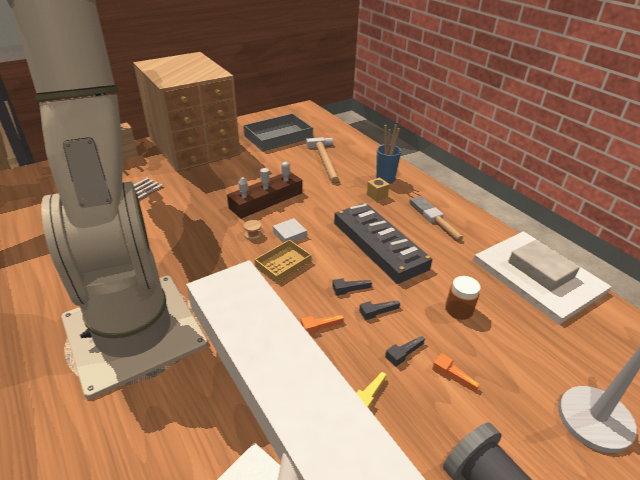

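The top view shows the rack at about (155,245) with three stakes at (137,203), (140,240) and (149,279). The plate is at (320,158), and the dark keys are at (373,232), (418,223) and (480,230). The rest are orange or yellow look-alikes. The side view agrees, and also has a white bar in the foreground that I need to locate.

```bash
cat > h.py <<'E'
from plant import robot
import cv2, numpy as np
from scipy.spatial.transform import Rotation as Ro
np.set_printoptions(precision=2,suppress=True)
C={n:(np.array(robot.calibration(n)["mtx"]),np.array(robot.calibration(n)["T"])) for n in("side","top")}
def ray(n,u,v):
    K,T=C[n]; d=T[:3,:3]@np.linalg.solve(K,[u,v,1.]); return T[:3,3],d
def p2w(n,u,v,z):
    o,d=ray(n,u,v); return o+d*(z-o[2])/d[2]
def w2p(n,P):
    K,T=C[n]; q=(np.atleast_2d(P)-T[:3,3])@T[:3,:3]; q=q@K.T; return q[:,:2]/q[:,2:]
def grab(n,f=None):
    im=robot.grab_frame(n)[:,:,::-1].copy()
    if f: cv2.imwrite(f"pics/{f}.png",im)
    return im
def go(pos,yaw,rpy=None):
    """tool-frame shift and turn from measured pose to world pos, tool down with yaw (tool x heading)"""
    s=robot.get_state(); R=Ro.from_euler('xyz',s["ee_rot"]); G=Ro.from_euler('xyz',[np.pi,0,yaw])
    t=R.inv().apply(np.array(pos)-s["tool_pos"])/1000; r=(R.inv()*G).as_rotvec()
    print("shift",np.round(t,4),"turn",np.round(r,4)); return t,r
def tri(a,b):
    (o1,d1),(o2,d2)=ray("side",*a),ray("top",*b)
    k=np.linalg.lstsq(np.c_[d1,-d2],o2-o1,rcond=None)[0]; p,q=o1+k[0]*d1,o2+k[1]*d2
    return (p+q)/2,np.linalg.norm(p-q)
E
python3 - <<'E'
from h import *
im=cv2.imread("pics/top0.png"); g=im.max(axis=2)
print("bar",tri((250,262),(590,380)),tri((250,262),(515,410)),tri((188,285),(515,410)))
# keys: dark blobs
m=((g<85)&((im.max(axis=2).astype(int)-im.min(axis=2))<30)).astype(np.uint8)
n,l,st,ce=cv2.connectedComponentsWithStats(m)
for i in range(1,n):
    if st[i,4]>150: print(i,st[i],ce[i],p2w("top",*ce[i],15))
cv2.imwrite("pics/c1.png",cv2.resize(im[120:260,235:500],None,fx=3,fy=3,interpolation=cv2.INTER_CUBIC))
a=cv2.resize(im[180:315,115:245],None,fx=4,fy=4,interpolation=cv2.INTER_CUBIC)
cv2.imwrite("pics/c2.png",a)
E
```

```text
bar (array([ 159.11, -314.14,  352.53]), np.float64(46.057625805618244)) (array([ 153.5 , -252.33,  302.45]), np.float64(12.881585036834213)) (array([ 108.2 , -246.67,  284.39]), np.float64(75.6390477667261))
10 [167  35  22  27 269] [175.65  49.76] [870.65 239.07  15.  ]
16 [424  46  60  12 418] [453.42  51.47] [ 819.09 -337.32   15.  ]
17 [175  48  36  40 691] [195.93  71.17] [817.88 198.2   15.  ]
36 [   0   97   28  103 1314] [ 18.44 152.04] [669.1  555.49  15.  ]
45 [ 252  131  140   60 6203] [320.62 162.21] [598.57 -42.73  15.  ]
56 [143 190  39 115 722] [169.94 252.26] [441.03 257.68  15.  ]
58 [139 198  15  17 151] [145.73 207.4 ] [533.72 303.21  15.  ]
60 [408 202  17  44 415] [416.77 229.64] [ 446.79 -216.1    15.  ]
64 [471 209  20  45 461] [478.39 236.61] [ 423.58 -332.06   15.  ]
67 [361 216  20  39 326] [371.15 240.73] [ 432.23 -126.58   15.  ]
68 [ 596  229   40   55 1477] [612.62 256.26] [ 365.   -580.31   15.  ]
157 [ 276  443   97   37 2125] [323.73 465.68] [39.43 -4.07 15.  ]
```

View pics/c1.png

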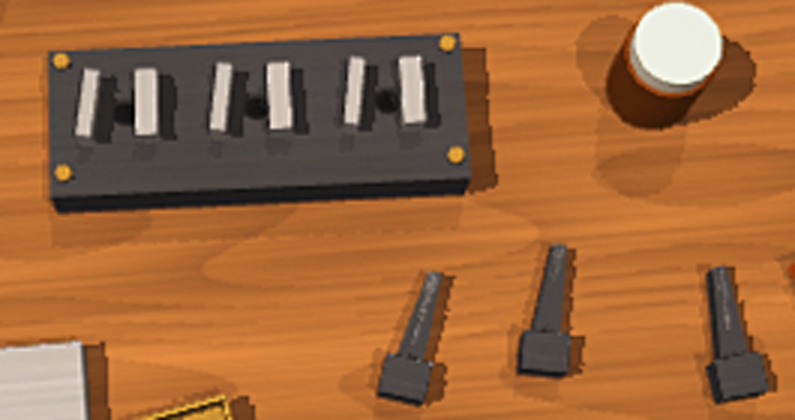

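View pics/c2.png

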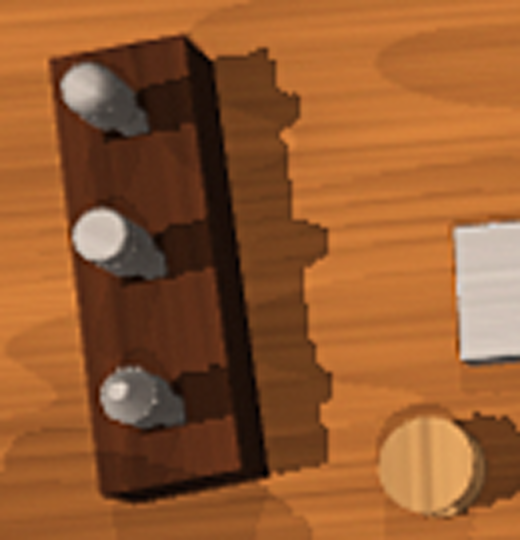

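The crops show the plate's top-face corners at top-image pixels (251,137), (388,131), (391,180) and (253,186), and the socket holes at about (277,158), (321,156) and (365,154). The rack's top corners are (127.5,195), (161,189), (175,298) and (141,304). The stakes are, from top to bottom, domed, flat and conical.

```bash
cat > fit.py <<'E'
from h import *
from scipy.optimize import least_squares, minimize
def rz(a): return np.array([[np.cos(a),-np.sin(a),0],[np.sin(a),np.cos(a),0],[0,0,1]])
def xf(p,P): return np.array(P,float)@rz(p[2]).T+[p[0],p[1],p[3] if len(p)>3 else 0]
def fitpts(n,P,px,p0):
    f=lambda p:(w2p(n,xf(p*[1,1,.01],P))-px).ravel()
    r=least_squares(f,np.array(p0)*[1,1,100]); return r.x*[1,1,.01],np.abs(r.fun).max()
HEAD=[(x,y,z) for x in(-13,13) for y in(-15,15) for z in(0,22)]
BLADE=[(x,y,z) for x,y in((13,-9),(13,9),(73,-9),(73,0)) for z in(0,16)]
def keymask(n,p,S=4,z=0):
    m=np.zeros((480*S,640*S),np.uint8)
    for B in(HEAD,BLADE):
        q=(w2p(n,xf([*p,z],B))+.5)*S
        cv2.fillConvexPoly(m,cv2.convexHull(q.astype(np.int32)),1)
    return m
def fitkey(n,im,p0,z=0):
    S=4; mx=im.max(2).astype(float); ch=(mx-im.min(2))/np.maximum(mx,1)
    M=((ch<.4)&(mx<110)).astype(np.uint8)
    c=w2p(n,[p0[0],p0[1],10])[0]; u,v=np.clip(c.astype(int),50,[589,429]); sl=(slice((v-50)*S,(v+50)*S),slice((u-50)*S,(u+50)*S))
    M=cv2.resize(M,None,fx=S,fy=S,interpolation=cv2.INTER_NEAREST)[sl]
    def cost(q):
        m=keymask(n,[q[0],q[1],q[2]/30],S,z)[sl]; return 1-(m&M).sum()/(m|M).sum()
    best=min((minimize(cost,np.array([p0[0],p0[1],p0[2]*30])+d,method="Nelder-Mead",options=dict(initial_simplex=np.array([p0[0],p0[1],p0[2]*30])+d+np.array([[0,0,0],[6,0,0],[0,6,0],[0,0,4]]))) for d in(np.zeros(3),np.array([3,-3,3.]))),key=lambda r:r.fun)
    return np.array([best.x[0],best.x[1],best.x[2]/30]),1-best.fun
E
python3 - <<'E'
from fit import *
im=cv2.imread("pics/top0.png"); si=cv2.imread("pics/side0.png")
PL=[(50,135,35),(50,-135,35),(-50,-135,35),(-50,135,35)]
print("plate",fitpts("top",PL,np.array([[251,137.3],[388,131.3],[390.7,180],[252.7,186.3]]),[600,-40,0]))
RA=[(105,32,45),(105,-32,45),(-105,-32,45),(-105,32,45)]
print("rack",fitpts("top",RA,np.array([[127.5,195],[161.25,189.25],[175,297.7],[140.75,303.7]]),[470,280,0]))
for nm,u in(("dome",(137.5,203)),("flat",(139.75,238.75)),("cone",(145.75,277))): print(nm,p2w("top",*u,97))
for h,t in(((372,245),(378,213)),((417,238),(420,204)),((481,245),(475,211))):
    a=p2w("top",*h,15);b=p2w("top",*t,10);p0=[a[0],a[1],np.arctan2(b[1]-a[1],b[0]-a[0])]
    kt=fitkey("top",im,p0); ks=fitkey("side",si,p0); print("key",kt,ks)
for u in((188,285),(250,262)):
    o,d=ray("side",*u)
    for z in(600,500,400,300,200): P=p2w("side",*u,z);print("bar",P,w2p("top",P)[0])
E
```

```text
plate (array([598.57, -43.06,  -0.03]), np.float64(1.3038448553689364))
rack (array([450.9 , 283.17,   0.11]), np.float64(0.725152471075944))
dome [517.11 288.38  97.  ]
flat [451.71 284.6   97.  ]
cone [383.42 274.52  97.  ]
key (array([ 423.21, -122.81,   -0.31]), np.float64(0.4851378407515786)) (array([ 423.93, -122.29,   -0.33]), np.float64(0.2278121967604687))
key (array([ 432.24, -213.59,   -0.19]), np.float64(0.518100542283453)) (array([ 433.97, -214.21,   -0.18]), np.float64(0.21509661431298355))
key (array([ 408.11, -334.66,    0.08]), np.float64(0.873610361575823)) (array([ 407.97, -335.44,    0.11]), np.float64(0.4919583074480569))
bar [  -5.54 -571.1   600.  ] [1298.57  704.72]
bar [  19.12 -464.45  500.  ] [905.95 589.88]
bar [  43.78 -357.8   400.  ] [676.46 522.75]
bar [  68.44 -251.15  300.  ] [525.91 478.72]
bar [  93.1  -144.49  200.  ] [419.55 447.61]
bar [  24.62 -571.46  600.  ] [1274.35  645.16]
bar [  69.93 -465.06  500.  ] [886.34 519.26]
bar [ 115.23 -358.65  400.  ] [661.38 446.27]
bar [ 160.54 -252.25  300.  ] [514.54 398.62]
bar [ 205.84 -145.84  200.  ] [411.15 365.07]
```

```bash
python3 - <<'E'
from h import *
go([519,290,170],1.68)
E
```

```text
shift [-0.44 -0.22  0.09] turn [-0.    0.    1.23]
```

arm_command:
  increments:
    - [[-0.055, -0.0275, 0.01], [0, 0, 0.15], 110]
    - [[-0.11, -0.055, 0.02], [0, 0, 0.3], 110]
    - [[-0.165, -0.0825, 0.03], [0, 0, 0.46], 110]
    - [[-0.22, -0.11, 0.04], [0, 0, 0.62], 110]
    - [[-0.275, -0.1375, 0.055], [0, 0, 0.77], 110]
    - [[-0.33, -0.165, 0.065], [0, 0, 0.92], 110]
    - [[-0.385, -0.1925, 0.075], [0, 0, 1.08], 110]
    - [[-0.44, -0.22, 0.085], [0, 0, 1.233], 110]
  force: 30

```text
time: 1.1
tool_pos: [521.4, 293.4, 170.9]
ee_rot: [-3.141, -0.0, 1.675]
wrist_force: [0.3, 1.0, -0.8]
opening: 0.575
```

```bash
sed -i 's/precision=2/precision=4/' h.py; python3 - <<'E'
from h import *
s=robot.get_state(); print(s)
go([519,290,88],1.68)
grab("side","s1")
E
```

```text
{'time': 1.1, 'qpos': array([-0.8738,  0.3408,  0.3498,  1.6606, -0.1253,  1.1623, -0.3883]), 'joint_vel': array([ 0.5441,  0.4431,  0.4063, -0.317 , -0.2809, -0.0589, -0.2051]), 'effort': array([ -3.0424, -61.9956,   4.8326, -33.9721,   0.8125,   0.3638,
         0.3843]), 'tool_pos': array([521.3561, 293.3855, 170.8947]), 'ee_rot': array([-3.1415, -0.0001,  1.6751]), 'wrist_force': array([ 0.2724,  0.9835, -0.7716]), 'wrist_torque': array([ 0.0361, -0.0424, -0.0444]), 'opening': 0.5748653873524029}
shift [-0.0031 -0.0027  0.0829] turn [-0.0001 -0.0001 -0.0049]
```

View pics/s1.png

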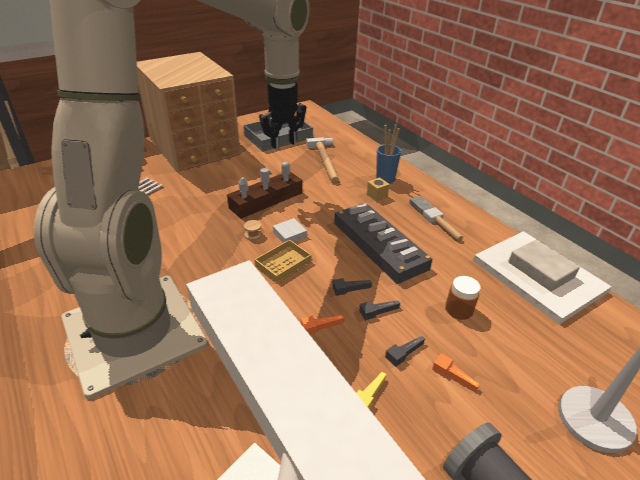

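The gripper appears around (285,135), over the tray. That looks too far left and behind the rack, so I'll check it against the reported pose.

```bash
python3 - <<'E'
from h import *
s=robot.get_state(); print(s["time"],s["tool_pos"],s["joint_vel"])
print(w2p("side",s["tool_pos"]),w2p("side",s["tool_pos"]+[0,0,-25]),w2p("top",s["tool_pos"]))
for P in ([520,291,97],[451,283,97],[381,275,97]): print(w2p("side",P))
im=grab("top","t1")
E
```

```text
1.15 [527.1143 284.9105 169.7185] [-0.0263 -0.0405 -0.0109  0.0427  0.0617  0.0229  0.0348]
[[286.835  139.2595]] [[287.014  147.6785]] [[122.843  184.3023]]
[[284.0318 162.9089]]
[[263.3069 170.585 ]]
[[241.0604 178.7979]]
```

View pics/t1.png

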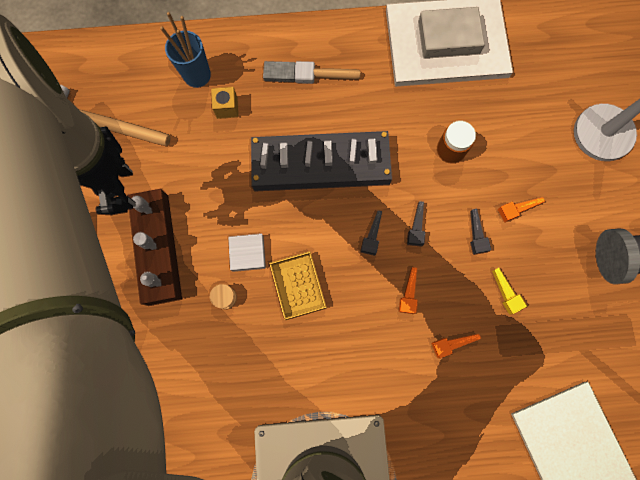

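The position agrees: the fingertips are at about (122,190) in the top view, next to the domed stake. The 8 mm offset comes from my rounding.

```bash
python3 - <<'E'
from h import *
go([519,290,88],1.68)
E
```

```text
shift [ 0.0035 -0.0055  0.082 ] turn [ 0.0005  0.0045 -0.0143]
```

arm_command:
  increments:
    - [[0.004, -0.0055, 0.0], [0, 0, 0], 110]
    - [[0.004, -0.0055, 0.02], [0, 0, 0], 110]
    - [[0.004, -0.0055, 0.05], [0, 0, 0], 110]
    - [[0.004, -0.0055, 0.082], [0, 0, 0], 110]
    - [[0.004, -0.0055, 0.082], [0, 0, 0], 110]
    - [[0.004, -0.0055, 0.082], [0, 0, 0], 255]
    - [[0.004, -0.0055, 0.082], [0, 0, 0], 255]
    - [[0.004, -0.0055, 0.082], [0, 0, 0], 255]
  force: 20

```text
time: 2.2
tool_pos: [516.0, 299.2, 91.4]
ee_rot: [3.137, -0.002, 1.68]
wrist_force: [5.1, 0.3, 3.0]
opening: 0.288
```

```bash
python3 - <<'E'
from h import *
s=robot.get_state(); print(s["tool_pos"],s["ee_rot"],s["wrist_force"],s["opening"])
E
```

```text
[515.9915 299.1742  91.4103] [ 3.1372 -0.0023  1.6799] [5.1347 0.2557 2.9513] 0.2876544343383285
```

The commanded pose differs from the measured one while the arm is still settling, so I'll track commands myself.

```bash
cat >> h.py <<'E'
import json
def load(): c=json.load(open("cmd.json")); return np.array(c[0]),Ro.from_quat(c[1])
def upd(*moves):
    "apply last rows (shift m, turn) of calls made to the commanded pose"
    p,R=load()
    for sh,tu in moves: p=p+R.apply(np.array(sh)*1000); R=R*Ro.from_rotvec(tu)
    json.dump([p.tolist(),R.as_quat().tolist()],open("cmd.json","w")); s=robot.get_state()
    print("cmd",p.round(1),R.as_euler('xyz').round(3),"meas",s["tool_pos"].round(1),s["ee_rot"].round(3),"F",s["wrist_force"].round(1),"op",round(s["opening"]*85,1),"t",s["time"])
def plan(*wps):
    "wps: (pos,yaw) targets in turn; each printed as a call from the one before"
    p,R=load()
    for pos,yaw in wps:
        G=Ro.from_euler('xyz',[np.pi,0,yaw]); print("shift",(R.inv().apply(np.array(pos)-p)/1000).round(4),"turn",(R.inv()*G).as_rotvec().round(3)); p,R=np.array(pos,float),G
E
python3 - <<'E'
from h import *
json.dump([[141.74,608.735,256.338],Ro.from_euler('xyz',[np.pi,0,2.913]).as_quat().tolist()],open("cmd.json","w"))
upd(([-.44,-.22,.085],[0,0,1.233]),([.004,-.0055,.082],[0,0,0]))
plan(([519,290,88],1.68),([519,290,88],3.25),([519,290,170],3.25),([519,290,170],3.11))
E
```

```text
cmd [514.5 298.1  89.3] [3.142 0.    1.68 ] meas [516.  299.2  91.4] [ 3.137 -0.002  1.68 ] F [5.1 0.3 3. ] op 24.5 t 2.2
shift [-0.0086  0.0036  0.0013] turn [-0. -0. -0.]
shift [0. 0. 0.] turn [-0.    0.   -1.57]
shift [ 0.     0.    -0.082] turn [0. 0. 0.]
shift [0. 0. 0.] turn [ 0.   -0.    0.14]
```

arm_command:
  increments:
    - [[0, 0, 0], [0, 0, 0], 110]
    - [[0, 0, 0], [0, 0, 0], 110]
    - [[-0.0086, 0.0036, 0.0013], [0, 0, 0], 110]
    - [[-0.0086, 0.0036, 0.0013], [0, 0, 0], 160]
    - [[-0.0086, 0.0036, 0.0013], [0, 0, 0], 255]
    - [[-0.0086, 0.0036, 0.0013], [0, 0, 0], 255]
    - [[-0.0086, 0.0036, 0.0013], [0, 0, 0], 255]
    - [[-0.0086, 0.0036, 0.0013], [0, 0, 0], 110]

```text
time: 3.2
tool_pos: [518.5, 290.2, 88.0]
ee_rot: [-3.141, -0.0, 1.68]
wrist_force: [-0.6, 0.1, -0.1]
opening: 0.473
```

arm_command:
  increments:
    - [[0, 0, 0], [0, 0, 0], 110]
    - [[0, 0, 0], [0, 0, -0.18], 110]
    - [[0, 0, 0], [0, 0, -0.36], 110]
    - [[0, 0, 0], [0, 0, -0.54], 110]
    - [[0, 0, 0], [0, 0, -0.72], 110]
    - [[0, 0, 0], [0, 0, -0.9], 110]
    - [[0, 0, 0], [0, 0, -1.08], 110]
    - [[0, 0, 0], [0, 0, -1.25], 110]

```text
time: 4.2
tool_pos: [518.6, 290.1, 88.0]
ee_rot: [3.142, -0.0, 2.936]
wrist_force: [-0.2, -0.1, -0.4]
opening: 0.566
```

arm_command:
  increments:
    - [[0, 0, 0], [0, 0, -0.16], 110]
    - [[0, 0, 0], [0, 0, -0.32], 110]
    - [[0, 0, 0], [0, 0, -0.32], 110]
    - [[0, 0, 0], [0, 0, -0.32], 255]
    - [[0, 0, 0], [0, 0, -0.32], 255]
    - [[0, 0, 0], [0, 0, -0.32], 255]
    - [[0, 0, 0], [0, 0, -0.32], 255]
    - [[0, 0, 0], [0, 0, -0.32], 255]
  force: 40

```text
time: 5.2
tool_pos: [518.8, 290.2, 88.2]
ee_rot: [3.141, 0.0, -3.033]
wrist_force: [0.1, 1.0, 1.0]
opening: 0.268
```

```bash
python3 - <<'E'
from h import *
upd(([-.0086,.0036,.0013],[0,0,0]),([0,0,0],[0,0,-1.25]),([0,0,0],[0,0,-.32]))
E
```

```text
cmd [519.1 290.   88. ] [ 3.142  0.    -3.033] meas [518.8 290.2  88.2] [ 3.141  0.    -3.033] F [0.1 1.  1. ] op 22.8 t 5.2
```

```bash
python3 - <<'E'
from fit import *
PL=[(50,135,35),(50,-135,35),(-50,-135,35),(-50,135,35)]
p,e=fitpts("top",PL,np.array([[251,137.3],[388,131.3],[390.7,180],[252.7,186.3]]),[600,-40,0]);print(p,e)
S=xf(p,[(5,-85,35),(5,0,35),(5,85,35)]);print(S); print(w2p("top",S)); print(w2p("top",xf(p,PL)),w2p("side",xf(p,PL)))
q=p[2]+np.pi
plan(([519,290,170],3.25),([S[2][0],S[2][1],170],q))
si=cv2.imread("pics/side0.png")
cv2.imwrite("pics/c3.png",cv2.resize(si[195:285,325:440],None,fx=6,fy=6,interpolation=cv2.INTER_CUBIC))
E
```

```text
[598.5657 -43.064   -0.0346] 1.3038448553689364
[[ 600.622  -128.1861   35.    ]
 [ 603.5627  -43.237    35.    ]
 [ 606.5034   41.7121   35.    ]]
[[364.2369 154.0689]
 [320.5462 156.0127]
 [276.7987 157.959 ]]
[[250.6943 137.4532]
 [388.2348 131.3783]
 [392.0038 179.8374]
 [251.4677 186.1463]] [[364.092  202.2433]
 [431.1661 258.9684]
 [397.2827 273.3055]
 [332.9129 212.6002]]
shift [ 0.     0.    -0.082] turn [-0.  0. -0.]
shift [-0.0601 -0.2563 -0.    ] turn [ 0.    -0.     0.143]
```

View pics/c3.png

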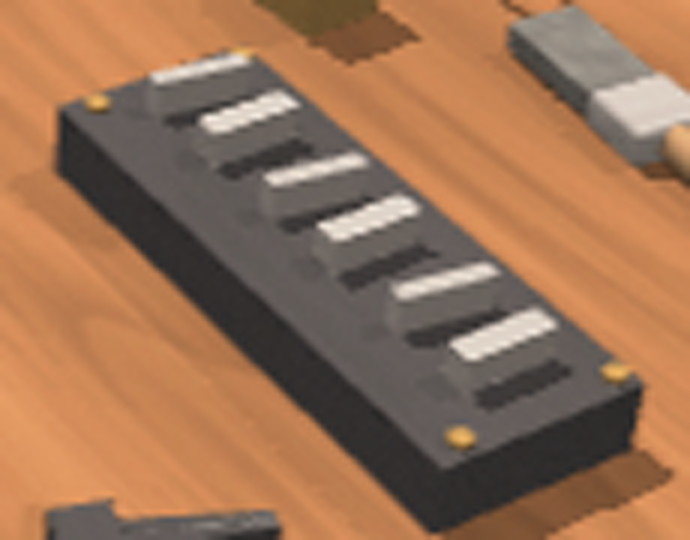

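The side corners agree with the top fit to within about 1.5 px, roughly 2 mm. I'll lift the stake, carry it over socket 2 and check it there relative to the plate.

arm_command:
  increments:
    - [[0, 0, -0.04], [0, 0, 0], 255]
    - [[0, 0, -0.082], [0, 0, 0], 255]
    - [[-0.01, -0.045, -0.082], [0, 0, 0.03], 255]
    - [[-0.022, -0.095, -0.082], [0, 0, 0.06], 255]
    - [[-0.034, -0.145, -0.082], [0, 0, 0.09], 255]
    - [[-0.046, -0.195, -0.082], [0, 0, 0.11], 255]
    - [[-0.055, -0.235, -0.082], [0, 0, 0.13], 255]
    - [[-0.0601, -0.2563, -0.082], [0, 0, 0.143], 255]

```text
time: 6.2
tool_pos: [606.3, 38.9, 169.5]
ee_rot: [-3.141, -0.001, 3.103]
wrist_force: [-0.3, 0.5, -1.2]
opening: 0.267
```

arm_command:
  increments:
    - [[0, 0, 0.02], [0, 0, 0], 255]
    - [[0, 0, 0.03], [0, 0, 0], 255]
    - [[0, 0, 0.03], [0, 0, 0], 255]
    - [[0, 0, 0.03], [0, 0, 0], 255]
    - [[0, 0, 0.03], [0, 0, 0], 255]
    - [[0, 0, 0.03], [0, 0, 0], 255]
    - [[0, 0, 0.03], [0, 0, 0], 255]
    - [[0, 0, 0.03], [0, 0, 0], 255]

```text
time: 7.2
tool_pos: [606.3, 41.7, 140.1]
ee_rot: [3.141, 0.0, 3.107]
wrist_force: [0.1, -0.9, -1.8]
opening: 0.266
```

```bash
python3 - <<'E'
from h import *
upd(([-.0601,-.2563,-.082],[0,0,.143]),([0,0,.03],[0,0,0]))
a=grab("top");b=grab("side")
s=robot.get_state()["tool_pos"]; print(w2p("top",s),w2p("side",s),"foot",w2p("side",s+[0,0,-78]))
A=cv2.resize(a[100:200,230:400],None,fx=4.5,fy=4.5,interpolation=cv2.INTER_CUBIC)[:, :765]
B=cv2.resize(b[130:290,310:440],None,fx=3.5,fy=3.5,interpolation=cv2.INTER_CUBIC)
cv2.imwrite("pics/c4.png",B);cv2.imwrite("pics/c4t.png",A)
E
```

```text
cmd [606.5  41.7 140. ] [3.142 0.    3.107] meas [606.3  41.7 140.1] [3.141 0.    3.107] F [ 0.1 -0.9 -1.8] op 22.6 t 7.2
[[270.7771 135.419 ]] [[364.3352 181.6474]] foot [[361.8184 207.8   ]]
```

View pics/c4.png

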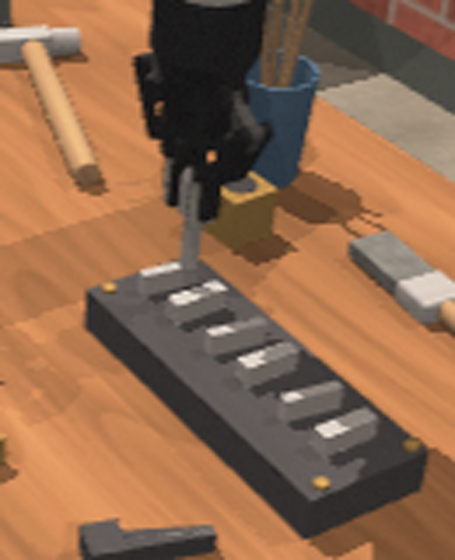

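The held shank ends at about (364.5,206.5), 2 px right of the projected point. The plate is shifted in the same direction, so the two agree to about 1 mm. I'll lower gently.

arm_command:
  increments:
    - [[0, 0, 0.01], [0, 0, 0], 255]
    - [[0, 0, 0.018], [0, 0, 0], 255]
    - [[0, 0, 0.024], [0, 0, 0], 255]
    - [[0, 0, 0.028], [0, 0, 0], 255]
    - [[0, 0, 0.031], [0, 0, 0], 255]
    - [[0, 0, 0.034], [0, 0, 0], 255]
    - [[0, 0, 0.036], [0, 0, 0], 255]
    - [[0, 0, 0.036], [0, 0, 0], 255]

```text
time: 8.3
tool_pos: [606.1, 41.5, 103.8]
ee_rot: [-3.141, -0.001, 3.107]
wrist_force: [-1.2, -1.5, -3.2]
opening: 0.264
```

```bash
python3 - <<'E'
from h import *
upd(([0,0,.036],[0,0,0]))
E
```

```text
cmd [606.5  41.7 104. ] [3.142 0.    3.107] meas [606.1  41.5 103.8] [-3.141 -0.001  3.107] F [-1.2 -1.5 -3.2] op 22.4 t 8.3
```

arm_command:
  increments:
    - [[0, 0, 0.005], [0, 0, 0], 255]
    - [[0, 0, 0.01], [0, 0, 0], 255]
    - [[0, 0, 0.014], [0, 0, 0], 255]
    - [[0, 0, 0.017], [0, 0, 0], 255]
    - [[0, 0, 0.019], [0, 0, 0], 255]
    - [[0, 0, 0.021], [0, 0, 0], 255]
    - [[0, 0, 0.022], [0, 0, 0], 255]
    - [[0, 0, 0.022], [0, 0, 0], 255]

```text
time: 9.3
tool_pos: [606.6, 41.6, 83.0]
ee_rot: [3.141, 0.001, 3.107]
wrist_force: [-5.3, -2.4, 8.0]
opening: 0.264
```

```bash
python3 - <<'E'
from h import *
upd(([0,0,.022],[0,0,0]))
plan(([606.5,41.7,170],3.107),([451,283,170],1.68),([451,283,88],1.68))
E
```

```text
cmd [606.5  41.7  82. ] [3.142 0.    3.107] meas [606.6  41.6  83. ] [3.141 0.001 3.107] F [-5.3 -2.4  8. ] op 22.5 t 9.3
shift [ 0.     0.    -0.088] turn [-0.  0. -0.]
shift [0.1638 0.2358 0.    ] turn [ 0.    -0.     1.427]
shift [ 0.    -0.     0.082] turn [0. 0. 0.]
```

Home: the tool bottomed at TCP z=83.0 against 8 N. I'll release and fetch the flat-topped stake.

arm_command:
  increments:
    - [[0, 0, -0.001], [0, 0, 0], 110]
    - [[0, 0, -0.001], [0, 0, 0], 110]
    - [[0, 0, -0.001], [0, 0, 0], 110]
    - [[0, 0, -0.02], [0, 0, 0], 110]
    - [[0, 0, -0.05], [0, 0, 0], 110]
    - [[0, 0, -0.088], [0, 0, 0], 110]
    - [[0, 0, -0.088], [0, 0, 0], 110]
    - [[0, 0, -0.088], [0, 0, 0], 110]

```text
time: 10.3
tool_pos: [606.3, 41.7, 170.5]
ee_rot: [3.141, 0.001, 3.107]
wrist_force: [-0.4, 0.2, -1.2]
opening: 0.566
```

arm_command:
  increments:
    - [[0.02, 0.03, 0], [0, 0, 0.178], 110]
    - [[0.04, 0.06, 0], [0, 0, 0.357], 110]
    - [[0.062, 0.09, 0], [0, 0, 0.535], 110]
    - [[0.084, 0.121, 0], [0, 0, 0.714], 110]
    - [[0.105, 0.152, 0], [0, 0, 0.892], 110]
    - [[0.126, 0.182, 0], [0, 0, 1.07], 110]
    - [[0.146, 0.21, 0], [0, 0, 1.249], 110]
    - [[0.1638, 0.2358, 0], [0, 0, 1.427], 110]

```text
time: 11.3
tool_pos: [449.4, 283.8, 169.2]
ee_rot: [-3.14, 0.001, 1.675]
wrist_force: [-0.0, 0.6, 0.8]
opening: 0.568
```

arm_command:
  increments:
    - [[0, 0, 0], [0, 0, 0], 110]
    - [[0, 0, 0.03], [0, 0, 0], 110]
    - [[0, 0, 0.06], [0, 0, 0], 110]
    - [[0, 0, 0.082], [0, 0, 0], 110]
    - [[0, 0, 0.082], [0, 0, 0], 255]
    - [[0, 0, 0.082], [0, 0, 0], 255]
    - [[0, 0, 0.082], [0, 0, 0], 255]
    - [[0, 0, 0.082], [0, 0, 0], 255]
  force: 20

```text
time: 12.3
tool_pos: [451.0, 283.2, 88.6]
ee_rot: [3.141, -0.001, 1.68]
wrist_force: [-0.2, -0.1, -1.7]
opening: 0.27
```

```bash
python3 - <<'E'
from h import *
upd(([0,0,-.088],[0,0,0]),([.1638,.2358,0],[0,0,1.427]),([0,0,.082],[0,0,0]))
E
```

```text
cmd [451. 283.  88.] [3.142 0.    1.68 ] meas [451.  283.2  88.6] [ 3.141 -0.001  1.68 ] F [-0.2 -0.1 -1.7] op 22.9 t 12.3
```

arm_command:
  increments:
    - [[0, 0, 0], [0, 0, 0], 110]
    - [[0, 0, 0], [0, 0, -0.16], 110]
    - [[0, 0, 0], [0, 0, -0.34], 110]
    - [[0, 0, 0], [0, 0, -0.52], 110]
    - [[0, 0, 0], [0, 0, -0.7], 110]
    - [[0, 0, 0], [0, 0, -0.88], 110]
    - [[0, 0, 0], [0, 0, -1.06], 110]
    - [[0, 0, 0], [0, 0, -1.24], 110]

```text
time: 13.3
tool_pos: [451.0, 283.2, 88.4]
ee_rot: [3.141, 0.0, 2.926]
wrist_force: [-0.1, -0.4, 0.6]
opening: 0.57
```

arm_command:
  increments:
    - [[0, 0, 0], [0, 0, -0.17], 110]
    - [[0, 0, 0], [0, 0, -0.33], 110]
    - [[0, 0, 0], [0, 0, -0.33], 110]
    - [[0, 0, 0], [0, 0, -0.33], 255]
    - [[0, 0, 0], [0, 0, -0.33], 255]
    - [[0, 0, 0], [0, 0, -0.33], 255]
    - [[0, 0, 0], [0, 0, -0.33], 255]
    - [[0, 0, 0], [0, 0, -0.33], 255]
  force: 40

```text
time: 14.3
tool_pos: [450.9, 283.3, 88.3]
ee_rot: [3.141, 0.0, -3.034]
wrist_force: [0.2, 0.2, 3.8]
opening: 0.267
```

```bash
python3 - <<'E'
from h import *
upd(([0,0,0],[0,0,-1.24]),([0,0,0],[0,0,-.33]))
plan(([451,283,170],3.25),([602.9,-43.5,170],3.107),([602.9,-43.5,114],3.107))
E
```

```text
cmd [451. 283.  88.] [ 3.142  0.    -3.033] meas [450.9 283.3  88.3] [ 3.141  0.    -3.034] F [0.2 0.2 3.8] op 22.7 t 14.3
shift [-0.    -0.    -0.082] turn [-0.  0. -0.]
shift [-0.1157 -0.341  -0.    ] turn [ 0.    -0.     0.143]
shift [ 0.    -0.     0.056] turn [0. 0. 0.]
```

arm_command:
  increments:
    - [[0, 0, -0.05], [0, 0, 0], 255]
    - [[0, 0, -0.1], [0, 0, 0], 255]
    - [[-0.019, -0.056, -0.1], [0, 0, 0.03], 255]
    - [[-0.038, -0.112, -0.1], [0, 0, 0.06], 255]
    - [[-0.057, -0.168, -0.1], [0, 0, 0.09], 255]
    - [[-0.076, -0.224, -0.1], [0, 0, 0.11], 255]
    - [[-0.095, -0.28, -0.1], [0, 0, 0.13], 255]
    - [[-0.1157, -0.341, -0.1], [0, 0, 0.143], 255]

```text
time: 15.3
tool_pos: [601.9, -43.3, 187.5]
ee_rot: [3.141, -0.001, 3.107]
wrist_force: [1.5, 0.2, -1.3]
opening: 0.263
```

arm_command:
  increments:
    - [[0, 0, 0], [0, 0, 0], 255]
    - [[0, 0, 0], [0, 0, 0], 255]
    - [[0, 0, 0.03], [0, 0, 0], 255]
    - [[0, 0, 0.055], [0, 0, 0], 255]
    - [[0, 0, 0.07], [0, 0, 0], 255]
    - [[0, 0, 0.076], [0, 0, 0], 255]
    - [[0, 0, 0.08], [0, 0, 0], 255]
    - [[0, 0, 0.084], [0, 0, 0], 255]

```text
time: 16.3
tool_pos: [606.3, -40.6, 109.9]
ee_rot: [3.14, 0.011, 3.108]
wrist_force: [0.5, 2.3, 27.0]
opening: 0.268
```

```bash
python3 - <<'E'
from h import *
upd(([-.1157,-.341,-.1],[0,0,.143]),([0,0,.084],[0,0,0]))
E
```

```text
cmd [602.9 -43.5 104. ] [3.142 0.    3.107] meas [606.3 -40.6 109.9] [3.14  0.011 3.108] F [ 0.5  2.3 27. ] op 22.8 t 16.3
```

The stake is blocked with 27 N at about 3 mm depth. I'll back off and look.

arm_command:
  increments:
    - [[0, 0, -0.01], [0, 0, 0], 255]
    - [[0, 0, -0.018], [0, 0, 0], 255]
    - [[0, 0, -0.018], [0, 0, 0], 255]
    - [[0, 0, -0.018], [0, 0, 0], 255]
    - [[0, 0, -0.018], [0, 0, 0], 255]
    - [[0, 0, -0.018], [0, 0, 0], 255]
    - [[0, 0, -0.018], [0, 0, 0], 255]
    - [[0, 0, -0.018], [0, 0, 0], 255]

```text
time: 17.3
tool_pos: [601.8, -41.7, 122.0]
ee_rot: [3.142, -0.0, 3.107]
wrist_force: [0.1, 0.1, -1.0]
opening: 0.264
```

```bash
python3 - <<'E'
from h import *
upd(([0,0,-.018],[0,0,0]))
b=grab("side","s2"); a=grab("top","t2")
s=robot.get_state()["tool_pos"]; print("foot",w2p("side",s+[0,0,-78]),"socket1",w2p("side",[603.56,-43.24,35]))
cv2.imwrite("pics/c5.png",np.hstack([cv2.resize(b[150:270,330:430],None,fx=4,fy=4,interpolation=cv2.INTER_CUBIC),cv2.resize(a[100:220,270:370],None,fx=4,fy=4,interpolation=cv2.INTER_CUBIC)]))
E
```

```text
cmd [602.9 -43.5 122. ] [3.142 0.    3.107] meas [601.8 -41.7 122. ] [ 3.142 -0.     3.107] F [ 0.1  0.1 -1. ] op 22.5 t 17.3
foot [[380.1699 230.8187]] socket1 [[380.735  233.7996]]
```

View pics/c5.png

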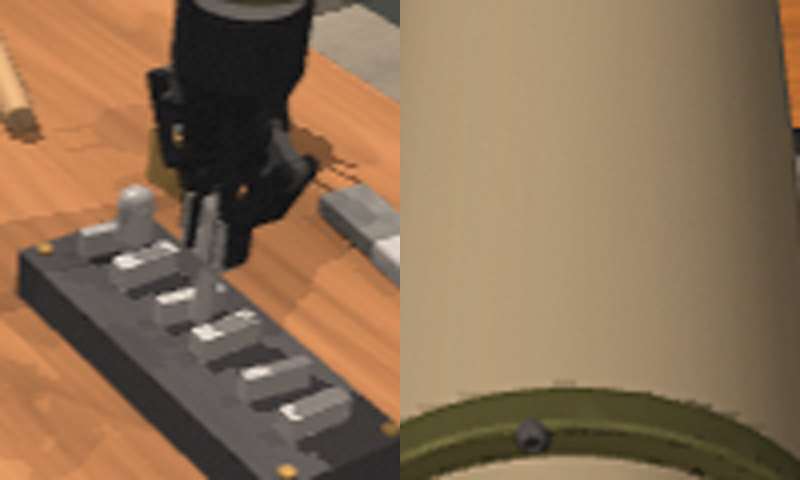

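The offset came from my last row exceeding 62.5 mm, so the tool was 2 mm short. The image shows the shank end at about (382,229.5), where it is expected, so the stake hasn't slipped. I'll correct the position and retry.

```bash
python3 - <<'E'
from h import *
p,R=load(); json.dump([[602.0,-41.8,122.0],R.as_quat().tolist()],open("cmd.json","w"))
plan(([602.9,-43.5,104],3.107))
E
```

```text
shift [-0.001  -0.0017  0.018 ] turn [-0.  0. -0.]
```

arm_command:
  increments:
    - [[-0.001, -0.0017, 0], [0, 0, 0], 255]
    - [[-0.001, -0.0017, 0.004], [0, 0, 0], 255]
    - [[-0.001, -0.0017, 0.007], [0, 0, 0], 255]
    - [[-0.001, -0.0017, 0.01], [0, 0, 0], 255]
    - [[-0.001, -0.0017, 0.012], [0, 0, 0], 255]
    - [[-0.001, -0.0017, 0.014], [0, 0, 0], 255]
    - [[-0.001, -0.0017, 0.016], [0, 0, 0], 255]
    - [[-0.001, -0.0017, 0.018], [0, 0, 0], 255]

```text
time: 18.4
tool_pos: [607.1, -43.0, 109.2]
ee_rot: [3.14, 0.011, 3.107]
wrist_force: [0.8, 3.3, 24.0]
opening: 0.267
```

```bash
python3 - <<'E'
from h import *
upd(([-.001,-.0017,.018],[0,0,0]))
E
```

```text
cmd [602.9 -43.5 104. ] [3.142 0.    3.107] meas [607.1 -43.  109.2] [3.14  0.011 3.107] F [ 0.8  3.3 24. ] op 22.7 t 18.4
```

arm_command:
  increments:
    - [[0.0009, -0.0007, -0.01], [0, 0, 0], 255]
    - [[0.0009, -0.0007, -0.01], [0, 0, 0], 255]
    - [[0.0009, -0.0007, -0.006], [0, 0, 0], 255]
    - [[0.0009, -0.0007, -0.004], [0, 0, 0], 255]
    - [[0.0009, -0.0007, -0.004], [0, 0, 0], 255]
    - [[0.0009, -0.0007, -0.004], [0, 0, 0], 255]
    - [[0.0009, -0.0007, -0.004], [0, 0, 0], 255]
    - [[0.0009, -0.0007, -0.004], [0, 0, 0], 255]

```text
time: 19.4
tool_pos: [603.3, -44.1, 109.9]
ee_rot: [3.141, 0.004, 3.107]
wrist_force: [-2.0, 1.2, 17.5]
opening: 0.267
```

```bash
python3 - <<'E'
from h import *
upd(([.0009,-.0007,-.004],[0,0,0]))
E
```

```text
cmd [602.  -44.2 108. ] [3.142 0.    3.107] meas [603.3 -44.1 109.9] [3.141 0.004 3.107] F [-2.   1.2 17.5] op 22.7 t 19.4
```

arm_command:
  increments:
    - [[0, 0, 0], [0, 0, 0], 255]
    - [[0, 0.001, 0], [0, 0, 0], 255]
    - [[0, 0.001, 0], [0, 0, 0], 255]
    - [[0, 0.002, 0], [0, 0, 0], 255]
    - [[0, 0.002, 0], [0, 0, 0], 255]
    - [[0, 0.003, 0], [0, 0, 0], 255]
    - [[0, 0.003, 0], [0, 0, 0], 255]
    - [[0, 0.003, 0], [0, 0, 0], 255]

```text
time: 20.4
tool_pos: [603.3, -43.2, 109.9]
ee_rot: [-3.14, 0.004, 3.105]
wrist_force: [-1.5, -4.9, 16.9]
opening: 0.264
```

arm_command:
  increments:
    - [[0, -0.001, 0], [0, 0, 0], 255]
    - [[0, -0.002, 0], [0, 0, 0], 255]
    - [[0, -0.003, 0], [0, 0, 0], 255]
    - [[0, -0.004, 0], [0, 0, 0], 255]
    - [[0, -0.005, 0], [0, 0, 0], 255]
    - [[0, -0.006, 0], [0, 0, 0], 255]
    - [[0, -0.006, 0], [0, 0, 0], 255]
    - [[0, -0.006, 0], [0, 0, 0], 255]

```text
time: 21.4
tool_pos: [603.4, -44.8, 109.9]
ee_rot: [3.139, 0.004, 3.108]
wrist_force: [-1.2, 6.5, 16.9]
opening: 0.263
```

```bash
python3 - <<'E'
from h import *
upd(([0,-.003,0],[0,0,0])); print(robot.get_state()["wrist_torque"])
b=grab("side","s3")
cv2.imwrite("pics/c6.png",cv2.resize(b[170:270,340:430],None,fx=6,fy=6,interpolation=cv2.INTER_CUBIC))
E
```

```text
cmd [601.9 -47.2 108. ] [3.142 0.    3.107] meas [603.4 -44.8 109.9] [3.139 0.004 3.108] F [-1.2  6.5 16.9] op 22.3 t 21.4
[ 1.6526  0.6183 -0.0279]
```

View pics/c6.png

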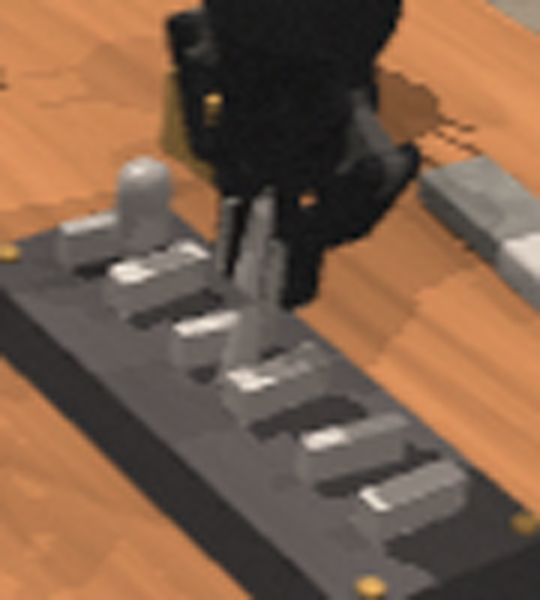

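Sideways pushes don't free it. I'll lift clear and check how the stake sits in the jaws.

arm_command:
  increments:
    - [[0, 0.003, -0.01], [0, 0, 0], 255]
    - [[0, 0.003, -0.03], [0, 0, 0], 255]
    - [[0, 0.003, -0.042], [0, 0, 0], 255]
    - [[0, 0.003, -0.042], [0, 0, 0], 255]
    - [[0, 0.003, -0.042], [0, 0, 0], 255]
    - [[0, 0.003, -0.042], [0, 0, 0], 255]
    - [[0, 0.003, -0.042], [0, 0, 0], 255]
    - [[0, 0.003, -0.042], [0, 0, 0], 255]

```text
time: 22.45
tool_pos: [601.7, -44.1, 149.8]
ee_rot: [3.142, -0.0, 3.107]
wrist_force: [0.0, 0.2, -1.6]
opening: 0.266
```

```bash
python3 - <<'E'
from h import *
upd(([0,.003,-.042],[0,0,0]))
b=grab("side","s4")
s=robot.get_state()["tool_pos"]
for z in(-78,-70,-60,-24,11): print(z,(w2p("side",s+[0,0,z])[0]-[340,130]+.5)*6)
cv2.imwrite("pics/c7.png",cv2.resize(b[130:230,340:430],None,fx=6,fy=6,interpolation=cv2.INTER_CUBIC))
E
```

```text
cmd [602.  -44.2 150. ] [3.142 0.    3.107] meas [601.7 -44.1 149.8] [ 3.142 -0.     3.107] F [ 0.   0.2 -1.6] op 22.6 t 22.45
-78 [254.8506 556.1794]
-70 [256.9551 540.1723]
-60 [259.6116 519.966 ]
-24 [269.4214 445.3509]
11 [279.345  369.8691]
```

View pics/c7.png

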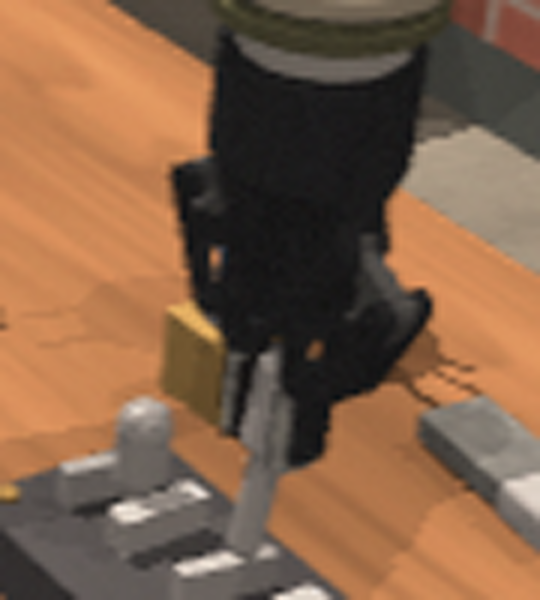

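The stake has tipped in the jaws, with its foot toward the robot. I'll measure the tilt.

```bash
cat > tilt.py <<'E'
from h import *
def shank(im,s,z0=-74,z1=-30):
    mx=im.max(2).astype(float); ch=(mx-im.min(2))/np.maximum(mx,1)
    r0,r1=w2p("side",s+[0,0,z1])[0][1],w2p("side",s+[0,0,z0])[0][1]; L=[]
    for r in range(int(r0),int(r1)+1):
        c=w2p("side",s+[0,0,-50])[0][0]; cols=np.arange(int(c)-9,int(c)+10)
        w=((ch[r,cols]<.22)&(mx[r,cols]>85)); 
        if 3<w.sum()<13: L.append((r,cols[w].mean(),w.sum()))
    return np.array(L)
def tilt(im,s):
    L=shank(im,s); print(L.round(1).tolist())
    z=np.array([-30,-74]); P=w2p("side",[s+[0,0,k] for k in z])
    k=np.polyfit(L[:,0],L[:,1],1); print("slope obs",k[0],"vertical",(P[1,0]-P[0,0])/(P[1,1]-P[0,1]))
    # slope per rad of lean about world y
    a=.1; Q=w2p("side",[s+[np.sin(a)*(t+6),0,-6+np.cos(a)*(t+6)] for t in z]); print("slope for lean +.1 (foot to -x)",(Q[1,0]-Q[0,0])/(Q[1,1]-Q[0,1]))
E
python3 - <<'E'
from tilt import *
tilt(cv2.imread("pics/s4.png"),robot.get_state()["tool_pos"])
E
```

```text
[[206.0, 384.0, 4.0], [207.0, 384.0, 4.0], [208.0, 384.0, 7.0], [209.0, 383.0, 5.0], [210.0, 383.0, 5.0], [211.0, 379.8, 6.0], [212.0, 379.9, 7.0], [213.0, 379.4, 8.0], [214.0, 379.8, 8.0], [215.0, 378.5, 10.0], [216.0, 378.5, 10.0], [217.0, 378.5, 10.0], [218.0, 379.0, 9.0], [219.0, 380.5, 8.0], [220.0, 381.0, 9.0]]
slope obs -0.36169217687075966 vertical -0.13147087224756906
slope for lean +.1 (foot to -x) -0.21710386079393548
```

arm_command:
  increments:
    - [[0, 0, 0], [0, -0.07, 0], 255]
    - [[0, 0, 0], [0, -0.13, 0], 255]
    - [[0, 0, 0], [0, -0.13, 0], 255]
    - [[0, 0, 0], [0, -0.13, 0], 255]
    - [[0, 0, 0], [0, -0.13, 0], 255]
    - [[0, 0, 0], [0, -0.13, 0], 255]
    - [[0, 0, 0], [0, -0.13, 0], 255]
    - [[0, 0, 0], [0, -0.13, 0], 255]

```text
time: 23.5
tool_pos: [601.8, -44.1, 150.0]
ee_rot: [3.142, 0.13, 3.107]
wrist_force: [0.6, -0.3, -2.2]
opening: 0.266
```

```bash
python3 - <<'E'
from h import *
upd(([0,0,0],[0,-.13,0]))
b=grab("side","s5"); s=robot.get_state()["tool_pos"]; R=load()[1]
g=s+R.apply([0,0,6])
Z=10; o=np.array([355,185])
B=cv2.resize(b[185:235,355:415],None,fx=Z,fy=Z,interpolation=cv2.INTER_CUBIC)
bias=np.array([2.2,-1])
for sx in(-7,7):
    q=[tuple(((w2p("side",g+[sx*.84,-sx*.54,z])[0]+bias-o+.5)*Z).astype(int)) for z in(-20,-72)]
    cv2.line(B,q[0],q[1],(0,255,0),1)
cv2.imwrite("pics/c8.png",B)
E
```

```text
cmd [602.  -44.2 150. ] [3.142 0.13  3.107] meas [601.8 -44.1 150. ] [3.142 0.13  3.107] F [ 0.6 -0.3 -2.2] op 22.6 t 23.5
```

View pics/c8.png

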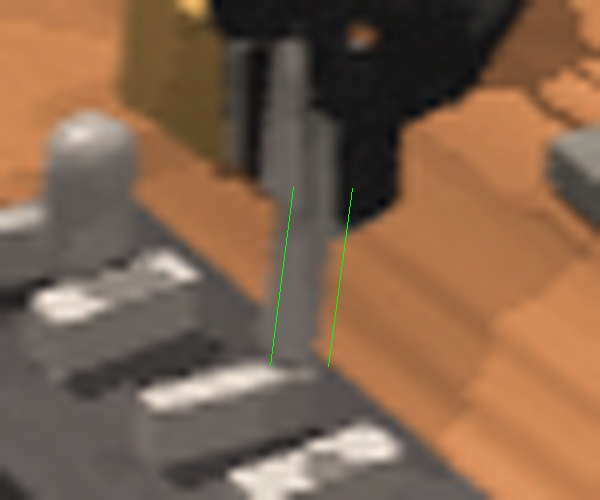

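The tilt is corrected: the shank edges, (277,200)–(262,345), are now parallel to the drawn vertical. Next I'll measure the lateral offset relative to stake0, which is already standing in socket 2.

```bash
python3 - <<'E'
from h import *
from scipy.optimize import brentq
def col(x,y,row):
    z=brentq(lambda z:w2p("side",[x,y,z])[0][1]-row,-50,200); return w2p("side",[x,y,z])[0][0],z
y=-.0346; d=85*np.array([np.sin(y),-np.cos(y)])   # socket2->socket1
S2=np.array([605.3,41.0]); S1=S2+[ -85*np.sin(.0346), -85*np.cos(.0346)]
c2,z2=col(*S2,203.5); bias=363.6-c2; print("bias",bias,z2,"S1",S1)
c1,z1=col(*S1,212.5); print("shank should be",c1+bias,"is 384.2; z",z1)
c3,_=col(S1[0]+1,S1[1],212.5);print("px/mm x",c3-c1)
E
```

```text
bias 1.4854335238725866 76.03955614800842 S1 [602.3596 -43.9491]
shank should be 384.86650010372443 is 384.2; z 100.34862891588176
px/mm x 0.3093638020104663
```

```bash
cat >> h.py <<'E'
def rel(*ds):
    "world shifts (mm) in tool axes, from the commanded pose"
    p,R=load()
    for d in ds: print(d,"->",(R.inv().apply(np.array(d,float))/1000).round(4).tolist())
E
python3 - <<'E'
from h import *
rel([1.7,.2,0],[1.7,.2,-25],[1.7,.2,-33],[1.7,.2,-36],[1.7,.2,-39],[1.7,.2,-42])
E
```

```text
[1.7, 0.2, 0] -> [-0.0017, 0.0003, 0.0002]
[1.7, 0.2, -25] -> [0.0016, 0.0003, 0.025]
[1.7, 0.2, -33] -> [0.0026, 0.0003, 0.0329]
[1.7, 0.2, -36] -> [0.003, 0.0003, 0.0359]
[1.7, 0.2, -39] -> [0.0034, 0.0003, 0.0389]
[1.7, 0.2, -42] -> [0.0038, 0.0003, 0.0419]
```

arm_command:
  increments:
    - [[-0.0017, 0.0003, 0.0002], [0, 0, 0], 255]
    - [[0.0016, 0.0003, 0.025], [0, 0, 0], 255]
    - [[0.0026, 0.0003, 0.0329], [0, 0, 0], 255]
    - [[0.0028, 0.0003, 0.0345], [0, 0, 0], 255]
    - [[0.003, 0.0003, 0.0359], [0, 0, 0], 255]
    - [[0.0032, 0.0003, 0.0375], [0, 0, 0], 255]
    - [[0.0034, 0.0003, 0.0389], [0, 0, 0], 255]
    - [[0.0038, 0.0003, 0.0419], [0, 0, 0], 255]
  force: 80

```text
time: 24.55
tool_pos: [603.7, -43.8, 108.1]
ee_rot: [3.141, 0.13, 3.107]
wrist_force: [-0.5, 0.4, -1.6]
opening: 0.259
```

```bash
python3 - <<'E'
from h import *
upd(([.0038,.0003,.0419],[0,0,0]))
rel([0,0,-5],[0,0,-10],[0,0,-15],[0,0,-20],[0,0,-25])
E
```

```text
cmd [603.7 -44.  108. ] [3.142 0.13  3.107] meas [603.7 -43.8 108.1] [3.141 0.13  3.107] F [-0.5  0.4 -1.6] op 22.1 t 24.55
[0, 0, -5] -> [0.0006, -0.0, 0.005]
[0, 0, -10] -> [0.0013, -0.0, 0.0099]
[0, 0, -15] -> [0.0019, -0.0, 0.0149]
[0, 0, -20] -> [0.0026, -0.0, 0.0198]
[0, 0, -25] -> [0.0032, -0.0, 0.0248]
```

It's in. I'll continue down.

arm_command:
  increments:
    - [[0.0006, 0, 0.005], [0, 0, 0], 255]
    - [[0.001, 0, 0.0075], [0, 0, 0], 255]
    - [[0.0013, 0, 0.0099], [0, 0, 0], 255]
    - [[0.0016, 0, 0.0125], [0, 0, 0], 255]
    - [[0.0019, 0, 0.0149], [0, 0, 0], 255]
    - [[0.0022, 0, 0.0173], [0, 0, 0], 255]
    - [[0.0026, 0, 0.0198], [0, 0, 0], 255]
    - [[0.0026, 0, 0.0198], [0, 0, 0], 255]

```text
time: 25.55
tool_pos: [603.4, -43.8, 87.8]
ee_rot: [3.141, 0.13, 3.107]
wrist_force: [0.3, 0.7, -2.7]
opening: 0.254
```

```bash
python3 - <<'E'
from h import *
upd(([.0026,0,.0198],[0,0,0]))
rel([0,0,-5],[0,0,-7])
E
```

```text
cmd [603.7 -44.   88. ] [3.142 0.13  3.107] meas [603.4 -43.8  87.8] [3.141 0.13  3.107] F [ 0.3  0.7 -2.7] op 21.6 t 25.55
[0, 0, -5] -> [0.0006, -0.0, 0.005]
[0, 0, -7] -> [0.0009, -0.0, 0.0069]
```

arm_command:
  increments:
    - [[0.0002, 0, 0.002], [0, 0, 0], 255]
    - [[0.0004, 0, 0.003], [0, 0, 0], 255]
    - [[0.0005, 0, 0.004], [0, 0, 0], 255]
    - [[0.0006, 0, 0.005], [0, 0, 0], 255]
    - [[0.0007, 0, 0.006], [0, 0, 0], 255]
    - [[0.0009, 0, 0.0069], [0, 0, 0], 255]
    - [[0.0009, 0, 0.0069], [0, 0, 0], 255]
    - [[0.0009, 0, 0.0069], [0, 0, 0], 255]

```text
time: 26.55
tool_pos: [603.5, -43.8, 81.0]
ee_rot: [3.141, 0.13, 3.107]
wrist_force: [1.1, 1.4, -2.4]
opening: 0.253
```

```bash
python3 - <<'E'
from h import *
upd(([.0009,0,.0069],[0,0,0]))
p,R=load(); rel([0,0,100]); json.dump
up=R.apply([0,0,0])
p2=p+[0,0,100]; G=Ro.from_euler('xyz',[np.pi,0,1.68])
# path: up 100, then from there to rack cone hole
t=np.array([382,276,180])-p2
print((R.inv().apply(t)/1000).round(4),(R.inv()*G).as_rotvec().round(3))
E
```

```text
cmd [603.7 -44.   81. ] [3.142 0.13  3.107] meas [603.5 -43.8  81. ] [3.141 0.13  3.107] F [ 1.1  1.4 -2.4] op 21.5 t 26.55
[0, 0, 100] -> [-0.013, 0.0, -0.0992]
[ 0.2308  0.3121 -0.0291] [0.093 0.107 1.425]
```

There's no bottom contact at TCP z=81, so the stake slipped up a few mm in the jaws. I'll release it, then press on its top with closed fingers to seat it and check.

arm_command:
  increments:
    - [[0, 0, 0], [0, 0, 0], 110]
    - [[0, 0, 0], [0, 0, 0], 110]
    - [[0, 0, 0], [0, 0, 0], 110]
    - [[-0.0039, 0, -0.0298], [0, 0, 0], 110]
    - [[-0.0078, 0, -0.0595], [0, 0, 0], 110]
    - [[-0.0078, 0, -0.0595], [0, 0.13, 0], 160]
    - [[-0.0078, 0, -0.0595], [0, 0.13, 0], 255]
    - [[-0.0078, 0, -0.0595], [0, 0.13, 0], 255]

```text
time: 27.55
tool_pos: [603.2, -44.1, 140.3]
ee_rot: [-3.141, 0.001, 3.106]
wrist_force: [0.3, 0.7, -0.6]
opening: 0.001
```

```bash
python3 - <<'E'
from h import *
upd(([-.0078,0,-.0595],[0,.13,0]))
rel([-1.3,0,0],[-1.3,0,-20],[-1.3,0,-22.5])
E
```

```text
cmd [603.7 -44.  141. ] [3.142 0.    3.107] meas [603.2 -44.1 140.3] [-3.141  0.001  3.106] F [ 0.3  0.7 -0.6] op 0.1 t 27.55
[-1.3, 0, 0] -> [0.0013, -0.0, -0.0]
[-1.3, 0, -20] -> [0.0013, -0.0, 0.02]
[-1.3, 0, -22.5] -> [0.0013, -0.0, 0.0225]
```

arm_command:
  increments:
    - [[0.0013, 0, 0.005], [0, 0, 0], 255]
    - [[0.0013, 0, 0.012], [0, 0, 0], 255]
    - [[0.0013, 0, 0.016], [0, 0, 0], 255]
    - [[0.0013, 0, 0.019], [0, 0, 0], 255]
    - [[0.0013, 0, 0.021], [0, 0, 0], 255]
    - [[0.0013, 0, 0.023], [0, 0, 0], 255]
    - [[0.0013, 0, 0.023], [0, 0, 0], 255]
    - [[0.0013, 0, 0.023], [0, 0, 0], 255]

```text
time: 28.55
tool_pos: [603.0, -43.9, 119.1]
ee_rot: [3.141, 0.002, 3.107]
wrist_force: [0.1, 0.8, 6.4]
opening: -0.005
```

```bash
python3 - <<'E'
from h import *
upd(([.0013,0,.023],[0,0,0]))
E
```

```text
cmd [602.4 -43.9 118. ] [3.142 0.    3.107] meas [603.  -43.9 119.1] [3.141 0.002 3.107] F [0.1 0.8 6.4] op -0.4 t 28.55
```

Contact at tip z=94.1 matches a fully home stake. Now the conical stake.

```bash
python3 - <<'E'
from h import *
plan(([602.4,-43.9,180],3.107),([382,275.5,180],1.68),([382,275.5,86],1.68))
E
```

```text
shift [ 0.     0.    -0.062] turn [-0.  0. -0.]
shift [0.2313 0.3116 0.    ] turn [ 0.    -0.     1.427]
shift [ 0.    -0.     0.094] turn [0. 0. 0.]
```

arm_command:
  increments:
    - [[0, 0, -0.03], [0, 0, 0], 255]
    - [[0, 0, -0.062], [0, 0, 0], 255]
    - [[0.03, 0.0404, -0.062], [0, 0, 0.185], 110]
    - [[0.06, 0.0808, -0.062], [0, 0, 0.37], 110]
    - [[0.095, 0.128, -0.062], [0, 0, 0.55], 110]
    - [[0.13, 0.175, -0.062], [0, 0, 0.73], 110]
    - [[0.165, 0.222, -0.062], [0, 0, 0.91], 110]
    - [[0.2, 0.269, -0.062], [0, 0, 1.09], 110]

```text
time: 29.55
tool_pos: [422.4, 217.6, 180.4]
ee_rot: [3.141, -0.0, 2.085]
wrist_force: [0.4, 0.5, 0.9]
opening: 0.564
```

```bash
python3 - <<'E'
from h import *
upd(([.2,.269,-.062],[0,0,1.09]))
plan(([382,275.5,180],1.68),([382,275.5,86],1.68))
E
```

```text
cmd [411.8 231.8 180. ] [ 3.142 -0.     2.017] meas [422.4 217.6 180.4] [ 3.141 -0.     2.085] F [0.4 0.5 0.9] op 48.0 t 29.55
shift [ 0.0523 -0.0081  0.    ] turn [-0.    -0.     0.337]
shift [ 0.    -0.     0.094] turn [0. 0. 0.]
```

arm_command:
  increments:
    - [[0.026, -0.004, 0], [0, 0, 0.17], 110]
    - [[0.0523, -0.0081, 0], [0, 0, 0.337], 110]
    - [[0.0523, -0.0081, 0], [0, 0, 0.337], 110]
    - [[0.0523, -0.0081, 0], [0, 0, 0.337], 110]
    - [[0.0523, -0.0081, 0.04], [0, 0, 0.337], 110]
    - [[0.0523, -0.0081, 0.08], [0, 0, 0.337], 110]
    - [[0.0523, -0.0081, 0.094], [0, 0, 0.337], 110]
    - [[0.0523, -0.0081, 0.094], [0, 0, 0.337], 110]

```text
time: 30.55
tool_pos: [390.7, 257.1, 86.0]
ee_rot: [-3.141, 0.0, 1.753]
wrist_force: [0.1, -0.7, 0.3]
opening: 0.565
```

arm_command:
  increments:
    - [[0, 0, 0], [0, 0, 0], 255]
    - [[0, 0, 0], [0, 0, 0], 255]
    - [[0, 0, 0], [0, 0, 0], 255]
    - [[0, 0, 0], [0, 0, 0], 255]
    - [[0, 0, 0], [0, 0, 0], 110]
    - [[0, 0, 0], [0, 0, 0], 110]
    - [[0, 0, 0], [0, 0, -0.17], 110]
    - [[0, 0, 0], [0, 0, -0.34], 110]
  force: 20

```text
time: 31.55
tool_pos: [390.4, 257.7, 86.1]
ee_rot: [-3.142, -0.0, 2.099]
wrist_force: [0.3, 0.3, -0.3]
opening: 0.566
```

arm_command:
  increments:
    - [[0, 0, 0], [0, 0, -0.17], 110]
    - [[0, 0, 0], [0, 0, -0.34], 110]
    - [[0, 0, 0], [0, 0, -0.51], 110]
    - [[0, 0, 0], [0, 0, -0.68], 110]
    - [[0, 0, 0], [0, 0, -0.85], 110]
    - [[0, 0, 0], [0, 0, -1.02], 110]
    - [[0, 0, 0], [0, 0, -1.13], 110]
    - [[0, 0, 0], [0, 0, -1.23], 110]

```text
time: 32.55
tool_pos: [396.3, 260.1, 88.6]
ee_rot: [3.136, 0.013, -2.959]
wrist_force: [25.7, 8.8, -7.2]
opening: 0.566
```

arm_command:
  increments:
    - [[0, 0, 0], [0, 0, 0], 110]
    - [[0, 0, 0], [0, 0, 0], 110]
    - [[0, 0, 0], [0, 0, 0], 255]
    - [[0, 0, 0], [0, 0, 0], 255]
    - [[0, 0, 0], [0, 0, 0], 255]
    - [[0, 0, 0], [0, 0, 0], 255]
    - [[0, 0, 0], [0, 0, 0], 255]
    - [[0, 0, 0], [0, 0, 0], 255]
  force: 60

```text
time: 33.55
tool_pos: [398.0, 265.0, 92.1]
ee_rot: [3.129, 0.02, -2.96]
wrist_force: [18.5, 18.8, 14.0]
opening: 0.004
```

```bash
python3 - <<'E'
from h import *
upd(([.0523,-.0081,.094],[0,0,.337]),([0,0,0],[0,0,-.34]),([0,0,0],[0,0,-1.23]))
s0=np.array([602.36,-43.95])-85*np.array([.0346,.9994]); print(s0)
plan(([382,275.5,190],3.25),([491,116,190],3.175),([s0[0],s0[1],190],3.107))
E
```

```text
cmd [381.9 275.5  86. ] [ 3.142  0.    -3.033] meas [398.  265.   92.1] [ 3.129  0.02  -2.96 ] F [18.5 18.8 14. ] op 0.4 t 33.55
[ 599.419 -128.899]
shift [-0.    -0.    -0.104] turn [-0.  0. -0.]
shift [-0.0911 -0.1704 -0.    ] turn [ 0.    -0.     0.075]
shift [-0.1002 -0.2484 -0.    ] turn [ 0.    -0.     0.068]
```

The earlier travel row was cut short by the joint-speed limit and I used the unreached pose. The jaws closed beside the stake. I'll lift clear, then re-measure.

arm_command:
  increments:
    - [[0, 0, -0.01], [0, 0, 0], 255]
    - [[0, 0, -0.03], [0, 0, 0], 255]
    - [[0, 0, -0.05], [0, 0, 0], 255]
    - [[0, 0, -0.08], [0, 0, 0], 255]
    - [[0, 0, -0.11], [0, 0, 0], 255]
    - [[0, -0.06, -0.11], [0, 0, 0], 255]
    - [[0, -0.11, -0.11], [0, 0, 0], 255]
    - [[0, -0.11, -0.11], [0, 0, 0], 255]

```text
time: 34.55
tool_pos: [411.0, 145.9, 196.2]
ee_rot: [-3.141, 0.0, -2.966]
wrist_force: [-0.8, 0.8, -0.3]
opening: 0.003
```

arm_command:
  increments:
    - [[0, 0, 0], [0, 0, 0], 110]
    - [[0, 0, 0], [0, 0, 0], 110]
    - [[0, 0, 0], [0, 0, 0], 110]
    - [[0, 0, 0], [0, 0, 0], 110]
    - [[0, 0, 0], [0, 0, 0], 110]
    - [[0, 0, 0], [0, 0, 0], 110]
    - [[0, 0, 0], [0, 0, 0], 110]
    - [[0, 0, 0], [0, 0, 0], 110]

```text
time: 35.55
tool_pos: [410.3, 149.4, 196.1]
ee_rot: [3.141, -0.0, -2.96]
wrist_force: [0.4, 0.2, -0.3]
opening: 0.57
```

```bash
python3 - <<'E'
from h import *
s=robot.get_state(); print(s["tool_pos"],s["ee_rot"],s["wrist_force"],s["joint_vel"].round(3))
json.dump([s["tool_pos"].tolist(),Ro.from_euler('xyz',[np.pi,0,s["ee_rot"][2]]).as_quat().tolist()],open("cmd.json","w"))
a=grab("top","t5"); b=grab("side","s6")
cv2.imwrite("pics/c9.png",np.hstack([cv2.resize(a[170:320,110:230],None,fx=3,fy=3,interpolation=cv2.INTER_CUBIC),cv2.resize(b[140:240,215:345],None,fx=3,fy=4.5,interpolation=cv2.INTER_CUBIC)]))
E
```

```text
[410.3036 149.4436 196.0906] [ 3.1413 -0.0001 -2.9603] [ 0.4431  0.1738 -0.2621] [ 0.001 -0.001  0.    -0.    -0.    -0.001 -0.001]
```

View pics/c9.png

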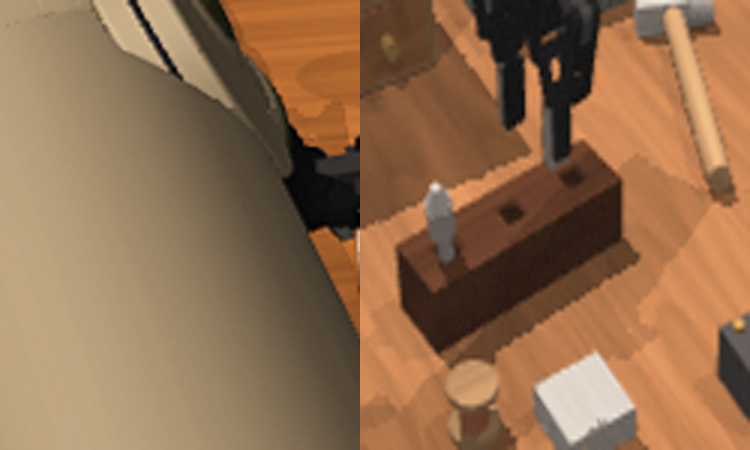

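The conical stake is still in its hole. Its base is at about (244,197) and its tip at about (240,181) in the side image, and it leans slightly.

```bash
python3 - <<'E'
from h import *
print(w2p("side",[[381.3,275.5,45],[381.3,275.5,72],[381.3,275.5,99]])+[1.2,0])
plan(([382,275.5,196],1.75),([382,275.5,86],1.75))
E
```

```text
[[243.8167 195.298 ]
 [243.0294 186.7775]
 [242.2208 178.0264]]
shift [0.0051 0.1291 0.0001] turn [-0.    -0.     1.573]
shift [ 0.   -0.    0.11] turn [0. 0. 0.]
```

arm_command:
  increments:
    - [[0.0006, 0.016, 0], [0, 0, 0.17], 110]
    - [[0.0012, 0.032, 0], [0, 0, 0.34], 110]
    - [[0.0019, 0.048, 0], [0, 0, 0.51], 110]
    - [[0.0025, 0.064, 0], [0, 0, 0.68], 110]
    - [[0.0032, 0.08, 0], [0, 0, 0.85], 110]
    - [[0.0038, 0.096, 0], [0, 0, 1.02], 110]
    - [[0.0045, 0.113, 0], [0, 0, 1.19], 110]
    - [[0.0051, 0.1291, 0], [0, 0, 1.35], 110]

```text
time: 36.65
tool_pos: [381.8, 276.1, 196.1]
ee_rot: [-3.142, -0.0, 1.968]
wrist_force: [-0.4, -0.5, 0.1]
opening: 0.568
```

arm_command:
  increments:
    - [[0, 0, 0], [0, 0, 0.11], 110]
    - [[0, 0, 0], [0, 0, 0.223], 110]
    - [[0, 0, 0], [0, 0, 0.223], 110]
    - [[0, 0, 0], [0, 0, 0.223], 110]
    - [[0, 0, 0], [0, 0, 0.223], 110]
    - [[0, 0, 0], [0, 0, 0.223], 110]
    - [[0, 0, 0], [0, 0, 0.223], 110]
    - [[0, 0, 0], [0, 0, 0.223], 110]

```text
time: 37.65
tool_pos: [382.0, 275.5, 196.1]
ee_rot: [-3.141, -0.0, 1.75]
wrist_force: [-1.2, -0.6, 0.1]
opening: 0.569
```

```bash
python3 - <<'E'
from h import *
upd(([.0051,.1291,0],[0,0,1.35]),([0,0,0],[0,0,.223]))
E
```

```text
cmd [382.  275.5 196.1] [-3.142  0.     1.75 ] meas [382.  275.5 196.1] [-3.141 -0.     1.75 ] F [-1.2 -0.6  0.1] op 48.4 t 37.65
```

arm_command:
  increments:
    - [[0, 0, 0.03], [0, 0, 0], 110]
    - [[0, 0, 0.07], [0, 0, 0], 110]
    - [[0, 0, 0.11], [0, 0, 0], 110]
    - [[0, 0, 0.11], [0, 0, 0], 110]
    - [[0, 0, 0.11], [0, 0, 0], 255]
    - [[0, 0, 0.11], [0, 0, 0], 255]
    - [[0, 0, 0.11], [0, 0, 0], 255]
    - [[0, 0, 0.11], [0, 0, 0], 255]
  force: 20

```text
time: 38.65
tool_pos: [382.9, 276.2, 87.6]
ee_rot: [3.139, -0.002, 1.75]
wrist_force: [-0.3, -1.7, 7.9]
opening: 0.274
```

```bash
python3 - <<'E'
from h import *
upd(([0,0,.11],[0,0,0]))
E
```

```text
cmd [382.  275.5  86.1] [-3.142  0.     1.75 ] meas [382.9 276.2  87.6] [ 3.139 -0.002  1.75 ] F [-0.3 -1.7  7.9] op 23.3 t 38.65
```

arm_command:
  increments:
    - [[0, 0, 0], [0, 0, 0], 110]
    - [[0, 0, 0], [0, 0, 0], 110]
    - [[0, 0, 0], [0, 0, -0.17], 110]
    - [[0, 0, 0], [0, 0, -0.34], 110]
    - [[0, 0, 0], [0, 0, -0.51], 110]
    - [[0, 0, 0], [0, 0, -0.68], 110]
    - [[0, 0, 0], [0, 0, -0.85], 110]
    - [[0, 0, 0], [0, 0, -1.02], 110]

```text
time: 39.65
tool_pos: [381.9, 275.5, 86.0]
ee_rot: [-3.142, -0.0, 2.775]
wrist_force: [-0.3, -0.5, -0.2]
opening: 0.569
```

arm_command:
  increments:
    - [[0, 0, 0], [0, 0, -0.16], 110]
    - [[0, 0, 0], [0, 0, -0.32], 110]
    - [[0, 0, 0], [0, 0, -0.48], 110]
    - [[0, 0, 0], [0, 0, -0.48], 110]
    - [[0, 0, 0], [0, 0, -0.48], 255]
    - [[0, 0, 0], [0, 0, -0.48], 255]
    - [[0, 0, 0], [0, 0, -0.48], 255]
    - [[0, 0, 0], [0, 0, -0.48], 255]
  force: 60

```text
time: 40.65
tool_pos: [382.1, 275.6, 86.3]
ee_rot: [3.141, 0.0, -3.034]
wrist_force: [-0.1, -0.7, 2.9]
opening: 0.258
```

```bash
python3 - <<'E'
from h import *
upd(([0,0,0],[0,0,-1.02]),([0,0,0],[0,0,-.48]))
plan(([382,275.5,190],3.25),([599.4,-128.9,190],3.107),([599.4,-128.9,140],3.107))
E
```

```text
cmd [382.  275.5  86.1] [ 3.142  0.    -3.033] meas [382.1 275.6  86.3] [ 3.141  0.    -3.034] F [-0.1 -0.7  2.9] op 21.9 t 40.65
shift [ 0.     -0.     -0.1039] turn [-0. -0. -0.]
shift [-0.1724 -0.4255 -0.    ] turn [ 0.    -0.     0.143]
shift [ 0.   -0.    0.05] turn [0. 0. 0.]
```

arm_command:
  increments:
    - [[0, 0, -0.05], [0, 0, 0], 255]
    - [[0, 0, -0.1039], [0, 0, 0], 255]
    - [[-0.013, -0.032, -0.1039], [0, 0, 0], 255]
    - [[-0.027, -0.067, -0.1039], [0, 0, 0], 255]
    - [[-0.041, -0.102, -0.1039], [0, 0, 0], 255]
    - [[-0.055, -0.137, -0.1039], [0, 0, 0], 255]
    - [[-0.07, -0.174, -0.1039], [0, 0, 0], 255]
    - [[-0.0862, -0.2128, -0.1039], [0, 0, 0.07], 255]

```text
time: 41.65
tool_pos: [490.8, 72.2, 189.4]
ee_rot: [3.141, -0.001, -3.104]
wrist_force: [-0.3, -0.2, -1.3]
opening: 0.26
```

```bash
python3 - <<'E'
from h import *
upd(([-.0862,-.2128,-.1039],[0,0,.07]))
plan(([599.4,-128.9,190],3.107),([599.4,-128.9,140],3.107))
E
```

```text
cmd [490.7  73.3 190. ] [ 3.142  0.    -3.103] meas [490.8  72.2 189.4] [ 3.141 -0.001 -3.104] F [-0.3 -0.2 -1.3] op 22.1 t 41.65
shift [-0.1009 -0.2062 -0.    ] turn [-0.    -0.     0.073]
shift [ 0.   -0.    0.05] turn [0. 0. 0.]
```

arm_command:
  increments:
    - [[-0.018, -0.037, 0], [0, 0, 0.02], 255]
    - [[-0.036, -0.074, 0], [0, 0, 0.03], 255]
    - [[-0.054, -0.11, 0], [0, 0, 0.04], 255]
    - [[-0.072, -0.147, 0], [0, 0, 0.06], 255]
    - [[-0.088, -0.18, 0], [0, 0, 0.07], 255]
    - [[-0.1009, -0.2062, 0], [0, 0, 0.073], 255]
    - [[-0.1009, -0.2062, 0], [0, 0, 0.073], 255]
    - [[-0.1009, -0.2062, 0.05], [0, 0, 0.073], 255]

```text
time: 42.65
tool_pos: [601.7, -128.8, 142.3]
ee_rot: [3.141, 0.007, 3.107]
wrist_force: [1.0, 0.3, -3.4]
opening: 0.254
```

arm_command:
  increments:
    - [[0, 0, 0], [0, 0, 0], 255]
    - [[0, 0, 0], [0, 0, 0], 255]
    - [[0, 0, 0], [0, 0, 0], 255]
    - [[0, 0, 0], [0, 0, 0], 255]
    - [[0, 0, 0], [0, 0, 0], 255]
    - [[0, 0, 0], [0, 0, 0], 255]
    - [[0, 0, 0], [0, 0, 0], 255]
    - [[0, 0, 0], [0, 0, 0], 255]

```text
time: 43.65
tool_pos: [599.4, -129.0, 139.8]
ee_rot: [3.141, -0.0, 3.107]
wrist_force: [0.1, -0.0, -1.6]
opening: 0.256
```

```bash
python3 - <<'E'
from h import *
upd(([-.1009,-.2062,.05],[0,0,.073]))
b=grab("side","s7"); s=robot.get_state()["tool_pos"]; g=s-[0,0,6]
Z=8; c=w2p("side",g)[0]; o=np.array([int(c[0])-45,int(c[1])-20])
B=cv2.resize(b[o[1]:o[1]+65,o[0]:o[0]+75],None,fx=Z,fy=Z,interpolation=cv2.INTER_CUBIC)
for sx in(-7,7):
    q=[tuple(((w2p("side",g+[sx*.84,-sx*.54,z])[0]+[1.5,-1]-o+.5)*Z).astype(int)) for z in(-18,-70)]
    cv2.line(B,q[0],q[1],(0,255,0),1)
cv2.imwrite("pics/c10.png",B)
E
```

```text
cmd [ 599.4 -128.9  140. ] [-3.142  0.     3.107] meas [ 599.4 -129.   139.8] [ 3.141 -0.     3.107] F [ 0.1 -0.  -1.6] op 21.7 t 43.65
```

View pics/c10.png

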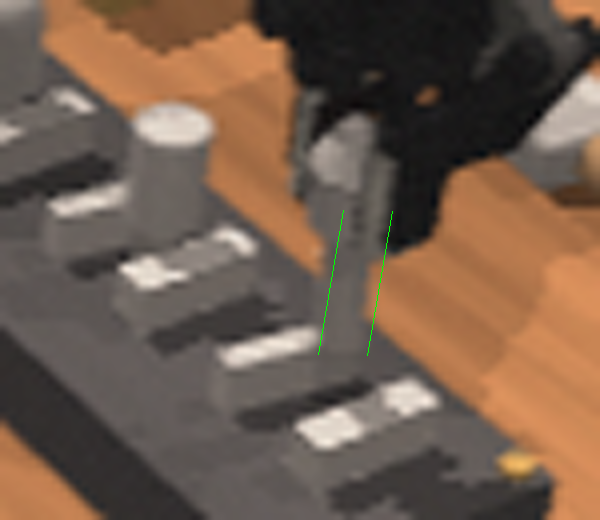

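The conical stake's foot lines up with the socket to within about 1 mm; its body sits slightly toward the robot, a tilt of roughly 0.05 rad. I'll try a gentle insertion with a +0.8 mm x correction.

arm_command:
  increments:
    - [[-0.0008, 0, 0.01], [0, 0, 0], 255]
    - [[-0.0008, 0, 0.02], [0, 0, 0], 255]
    - [[-0.0008, 0, 0.024], [0, 0, 0], 255]
    - [[-0.0008, 0, 0.026], [0, 0, 0], 255]
    - [[-0.0008, 0, 0.028], [0, 0, 0], 255]
    - [[-0.0008, 0, 0.03], [0, 0, 0], 255]
    - [[-0.0008, 0, 0.032], [0, 0, 0], 255]
    - [[-0.0008, 0, 0.032], [0, 0, 0], 255]

```text
time: 44.7
tool_pos: [600.1, -128.9, 107.7]
ee_rot: [3.141, -0.0, 3.107]
wrist_force: [0.2, -0.8, -2.2]
opening: 0.26
```

```bash
python3 - <<'E'
from h import *
upd(([-.0008,0,.032],[0,0,0]))
E
```

```text
cmd [ 600.2 -128.9  108. ] [-3.142  0.     3.107] meas [ 600.1 -128.9  107.7] [ 3.141 -0.     3.107] F [ 0.2 -0.8 -2.2] op 22.1 t 44.7
```

arm_command:
  increments:
    - [[0, 0, 0.002], [0, 0, 0], 255]
    - [[0, 0, 0.004], [0, 0, 0], 255]
    - [[0, 0, 0.006], [0, 0, 0], 255]
    - [[0, 0, 0.007], [0, 0, 0], 255]
    - [[0, 0, 0.008], [0, 0, 0], 255]
    - [[0, 0, 0.009], [0, 0, 0], 255]
    - [[0, 0, 0.01], [0, 0, 0], 255]
    - [[0, 0, 0.01], [0, 0, 0], 255]
  force: 40

```text
time: 45.7
tool_pos: [600.2, -129.1, 97.8]
ee_rot: [3.142, -0.0, 3.107]
wrist_force: [0.5, -2.5, -1.5]
opening: 0.257
```

```bash
python3 - <<'E'
from h import *
upd(([0,0,.01],[0,0,0]))
E
```

```text
cmd [ 600.2 -128.9   98. ] [-3.142  0.     3.107] meas [ 600.2 -129.1   97.8] [ 3.142 -0.     3.107] F [ 0.5 -2.5 -1.5] op 21.9 t 45.7
```

Inserting freely. I'll go down to the bottom.

arm_command:
  increments:
    - [[0, 0, 0.004], [0, 0, 0], 255]
    - [[0, 0, 0.007], [0, 0, 0], 255]
    - [[0, 0, 0.01], [0, 0, 0], 255]
    - [[0, 0, 0.012], [0, 0, 0], 255]
    - [[0, 0, 0.014], [0, 0, 0], 255]
    - [[0, 0, 0.016], [0, 0, 0], 255]
    - [[0, 0, 0.0175], [0, 0, 0], 255]
    - [[0, 0, 0.0175], [0, 0, 0], 255]

```text
time: 46.7
tool_pos: [602.2, -129.4, 82.9]
ee_rot: [-3.141, 0.005, 3.107]
wrist_force: [-0.9, -2.9, 15.9]
opening: 0.258
```

```bash
python3 - <<'E'
from h import *
upd(([0,0,.0175],[0,0,0]))
E
```

```text
cmd [ 600.2 -128.9   80.5] [-3.142  0.     3.107] meas [ 602.2 -129.4   82.9] [-3.141  0.005  3.107] F [-0.9 -2.9 15.9] op 22.0 t 46.7
```

arm_command:
  increments:
    - [[0, 0, -0.002], [0, 0, 0], 110]
    - [[0, 0, -0.002], [0, 0, 0], 110]
    - [[0, 0, -0.002], [0, 0, 0], 110]
    - [[0, 0, -0.03], [0, 0, 0], 110]
    - [[0, 0, -0.06], [0, 0, 0], 110]
    - [[0, 0, -0.06], [0, 0, 0], 255]
    - [[0, 0, -0.06], [0, 0, 0], 255]
    - [[0, 0, -0.06], [0, 0, 0], 255]

```text
time: 47.7
tool_pos: [599.6, -128.7, 139.1]
ee_rot: [3.141, -0.002, 3.107]
wrist_force: [-0.0, 0.2, 0.7]
opening: -0.0
```

arm_command:
  increments:
    - [[0, 0, 0.005], [0, 0, 0], 255]
    - [[0, 0, 0.012], [0, 0, 0], 255]
    - [[0, 0, 0.016], [0, 0, 0], 255]
    - [[0, 0, 0.019], [0, 0, 0], 255]
    - [[0, 0, 0.021], [0, 0, 0], 255]
    - [[0, 0, 0.023], [0, 0, 0], 255]
    - [[0, 0, 0.023], [0, 0, 0], 255]
    - [[0, 0, 0.023], [0, 0, 0], 255]

```text
time: 48.7
tool_pos: [601.4, -129.1, 118.9]
ee_rot: [3.142, 0.003, 3.107]
wrist_force: [-0.5, -1.0, 7.7]
opening: 0.004
```

```bash
python3 - <<'E'
from h import *
upd(([0,0,-.06],[0,0,0]),([0,0,.023],[0,0,0]))
E
```

```text
cmd [ 600.2 -128.9  117.5] [-3.142  0.     3.107] meas [ 601.4 -129.1  118.9] [3.142 0.003 3.107] F [-0.5 -1.   7.7] op 0.4 t 48.7
```

All three stakes are home. I'll retreat to the left and image the keys again.

```bash
python3 - <<'E'
from h import *
plan(([600.2,-128.9,230],3.107),([500,130,230],3.107))
E
```

```text
shift [ 0.      0.     -0.1125] turn [-0. -0. -0.]
shift [0.1091 0.2553 0.    ] turn [0. 0. 0.]
```

arm_command:
  increments:
    - [[0, 0, -0.055], [0, 0, 0], 255]
    - [[0, 0, -0.11], [0, 0, 0], 60]
    - [[0.018, 0.042, -0.1125], [0, 0, 0], 60]
    - [[0.036, 0.085, -0.1125], [0, 0, 0], 60]
    - [[0.055, 0.128, -0.1125], [0, 0, 0], 60]
    - [[0.073, 0.17, -0.1125], [0, 0, 0], 60]
    - [[0.091, 0.213, -0.1125], [0, 0, 0], 60]
    - [[0.1091, 0.2553, -0.1125], [0, 0, 0], 60]

```text
time: 49.7
tool_pos: [499.4, 131.4, 230.3]
ee_rot: [3.141, 0.001, 3.107]
wrist_force: [0.4, 0.4, -0.6]
opening: 0.763
```

arm_command:
  increments:
    - [[0, 0, 0], [0, 0, 0], 60]
    - [[0, 0, 0], [0, 0, 0], 60]
    - [[0, 0, 0], [0, 0, 0], 60]
    - [[0, 0, 0], [0, 0, 0], 60]
    - [[0, 0, 0], [0, 0, 0], 60]
    - [[0, 0, 0], [0, 0, 0], 60]
    - [[0, 0, 0], [0, 0, 0], 60]
    - [[0, 0, 0], [0, 0, 0], 60]

```text
time: 50.7
tool_pos: [500.0, 130.0, 230.0]
ee_rot: [3.141, -0.0, 3.107]
wrist_force: [0.2, 1.1, 0.6]
opening: 0.766
```

```bash
cat > keys.py <<'E'
from fit import *
def keys(n,im):
    mx=im.max(2).astype(float); ch=(mx-im.min(2))/np.maximum(mx,1)
    m=((ch<.4)&(mx<110)).astype(np.uint8); m=cv2.morphologyEx(m,cv2.MORPH_OPEN,np.ones((2,2),np.uint8))
    N,l,st,ce=cv2.connectedComponentsWithStats(m); out=[]
    for i in range(1,N):
        if 200<st[i,4]<900:
            q=p2w(n,*ce[i],9)
            if not(330<q[0]<540 and -480<q[1]<40): continue
            pts=np.argwhere(l==i)[:,::-1].astype(float)
            W=np.array([p2w(n,*t,9)[:2] for t in pts]); c=W.mean(0); d=np.linalg.svd(W-c,full_matrices=False)[2][0]
            t=(W-c)@d; sk=(t**3).mean(); d=d*np.sign(sk)  # long thin tail toward the tip
            p0=[*(c-20*d),np.arctan2(d[1],d[0])]
            M2=np.where((l==i)[...,None],im,255)
            out.append((fitkey(n,M2,p0),st[i,4]))
    return out
if __name__=="__main__":
    for n in("top","side"):
        im=grab(n,f"k_{n}")
        for k,a in keys(n,im): print(n,k[0].round(3),round(k[1],2),a)
E
python3 keys.py; python3 - <<'E'
from h import *
upd(([.1091,.2553,-.1125],[0,0,0]))
E
```

```text
top [ 432.421 -213.428   -0.217] 0.75 439
top [ 405.561 -335.323    0.085] 0.8 512
top [ 373.578 -137.214   -0.339] 0.76 428
side [ 373.312 -138.36    -0.321] 0.74 414
side [ 433.702 -217.216   -0.134] 0.8 449
side [ 408.01  -336.954    0.142] 0.78 489
cmd [500. 130. 230.] [-3.142  0.     3.107] meas [500. 130. 230.] [ 3.141 -0.     3.107] F [-0.6  0.3 -0.7] op 64.8 t 50.8
```

Key B was knocked to (373.5,-138); the other two haven't moved. I'll take the middle key at (432.8,-214) first.

```bash
python3 - <<'E'
from h import *
plan(([432.8,-214,130],2.95),([432.8,-214,27],2.95))
E
```

```text
shift [ 0.0553 -0.3461  0.1   ] turn [-0.    -0.     0.157]
shift [ 0.    -0.     0.103] turn [0. 0. 0.]
```

arm_command:
  increments:
    - [[0.007, -0.043, 0.01], [0, 0, 0.02], 60]
    - [[0.014, -0.087, 0.025], [0, 0, 0.04], 60]
    - [[0.021, -0.13, 0.04], [0, 0, 0.06], 60]
    - [[0.028, -0.173, 0.055], [0, 0, 0.08], 60]
    - [[0.035, -0.216, 0.065], [0, 0, 0.1], 60]
    - [[0.042, -0.26, 0.08], [0, 0, 0.12], 60]
    - [[0.049, -0.305, 0.09], [0, 0, 0.14], 60]
    - [[0.0553, -0.3461, 0.1], [0, 0, 0.157], 60]

```text
time: 51.8
tool_pos: [432.4, -215.5, 129.7]
ee_rot: [3.141, 0.0, 2.949]
wrist_force: [-0.0, 0.6, -0.1]
opening: 0.766
```

arm_command:
  increments:
    - [[0, 0, 0], [0, 0, 0], 60]
    - [[0, 0, 0], [0, 0, 0], 60]
    - [[0, 0, 0], [0, 0, 0], 60]
    - [[0, 0, 0], [0, 0, 0], 60]
    - [[0, 0, 0], [0, 0, 0], 60]
    - [[0, 0, 0], [0, 0, 0], 60]
    - [[0, 0, 0.02], [0, 0, 0], 60]
    - [[0, 0, 0.05], [0, 0, 0], 60]

```text
time: 52.8
tool_pos: [433.5, -214.1, 80.0]
ee_rot: [3.141, 0.002, 2.95]
wrist_force: [0.6, 0.9, -0.4]
opening: 0.765
```

```bash
python3 - <<'E'
from h import *
upd(([.0553,-.3461,.1],[0,0,.157]),([0,0,.05],[0,0,0]))
plan(([432.8,-214,27.5],2.95))
E
```

```text
cmd [ 432.8 -214.    80. ] [-3.142  0.     2.95 ] meas [ 433.5 -214.1   80. ] [3.141 0.002 2.95 ] F [ 0.6  0.9 -0.4] op 65.0 t 52.8
shift [-0.     -0.      0.0525] turn [-0. -0. -0.]
```

arm_command:
  increments:
    - [[0, 0, 0.02], [0, 0, 0], 60]
    - [[0, 0, 0.04], [0, 0, 0], 60]
    - [[0, 0, 0.0525], [0, 0, 0], 60]
    - [[0, 0, 0.0525], [0, 0, 0], 60]
    - [[0, 0, 0.0525], [0, 0, 0], 255]
    - [[0, 0, 0.0525], [0, 0, 0], 255]
    - [[0, 0, 0.0525], [0, 0, 0], 255]
    - [[0, 0, 0.0525], [0, 0, 0], 255]
  force: 80

```text
time: 53.8
tool_pos: [433.4, -214.1, 28.4]
ee_rot: [3.141, 0.001, 2.95]
wrist_force: [-1.5, 1.6, 7.2]
opening: 0.334
```

```bash
python3 - <<'E'
from h import *
upd(([0,0,.0525],[0,0,0]))
s0=np.array([599.42+.3,-128.9]); a=-.0346
def k(x,y): return s0+[x*np.cos(a)-y*np.sin(a),x*np.sin(a)+y*np.cos(a)]
print(k(-105,16),k(-35,16)); q=k(-105,16)
plan(([432.8,-214,110],2.95),([*q,110],3.107),([*q,64],3.107))
E
```

```text
cmd [ 432.8 -214.    27.5] [-3.142  0.     2.95 ] meas [ 433.4 -214.1   28.4] [3.141 0.001 2.95 ] F [-1.5  1.6  7.2] op 28.4 t 53.8
[ 495.3363 -109.2773] [ 565.2944 -111.6988]
shift [-0.     -0.     -0.0825] turn [-0. -0. -0.]
shift [-0.0415  0.1147  0.    ] turn [ 0.     0.    -0.157]
shift [ 0.    -0.     0.046] turn [0. 0. 0.]
```

arm_command:
  increments:
    - [[0, 0, -0.04], [0, 0, 0], 255]
    - [[0, 0, -0.0825], [0, 0, 0], 255]
    - [[-0.01, 0.028, -0.0825], [0, 0, -0.04], 255]
    - [[-0.02, 0.056, -0.0825], [0, 0, -0.08], 255]
    - [[-0.03, 0.085, -0.0825], [0, 0, -0.12], 255]
    - [[-0.0415, 0.1147, -0.0825], [0, 0, -0.157], 255]
    - [[-0.0415, 0.1147, -0.0825], [0, 0, -0.157], 255]
    - [[-0.0415, 0.1147, -0.0825], [0, 0, -0.157], 255]

```text
time: 54.8
tool_pos: [495.3, -108.9, 109.4]
ee_rot: [-3.142, -0.001, 3.108]
wrist_force: [-0.3, -1.0, 0.2]
opening: 0.333
```

```bash
python3 - <<'E'
from h import *
upd(([-.0415,.1147,-.0825],[0,0,-.157]))
plan(([495.4,-109.1,64.7],3.107),([530.4,-110.3,64.7],3.107),([565.4,-111.5,64.7],3.107))
E
```

```text
cmd [ 495.4 -109.3  110. ] [-3.142  0.     3.107] meas [ 495.3 -108.9  109.4] [-3.142 -0.001  3.108] F [-0.3 -1.   0.2] op 28.3 t 54.8
shift [-0.      0.0002  0.0453] turn [-0. -0. -0.]
shift [-0.035  0.     0.   ] turn [0. 0. 0.]
shift [-0.035  0.     0.   ] turn [0. 0. 0.]
```

arm_command:
  increments:
    - [[0, 0.0002, 0.03], [0, 0, 0], 255]
    - [[0, 0.0002, 0.0453], [0, 0, 0], 255]
    - [[0, 0.0002, 0.0453], [0, 0, 0], 255]
    - [[-0.01, 0.0002, 0.0453], [0, 0, 0], 255]
    - [[-0.02, 0.0002, 0.0453], [0, 0, 0], 255]
    - [[-0.03, 0.0002, 0.0453], [0, 0, 0], 255]
    - [[-0.038, 0.0002, 0.0453], [0, 0, 0], 255]
    - [[-0.042, 0.0002, 0.0453], [0, 0, 0], 255]
  force: 100

```text
time: 55.8
tool_pos: [537.9, -110.5, 64.5]
ee_rot: [3.141, -0.0, 3.107]
wrist_force: [-0.4, 0.4, -1.9]
opening: 0.325
```

```bash
python3 - <<'E'
from h import *
upd(([-.042,.0002,.0453],[0,0,0]))
E
```

```text
cmd [ 537.3 -110.6   64.7] [-3.142  0.     3.107] meas [ 537.9 -110.5   64.5] [ 3.141 -0.     3.107] F [-0.4  0.4 -1.9] op 27.6 t 55.8
```

arm_command:
  increments:
    - [[-0.004, 0, 0.0005], [0, 0, 0], 255]
    - [[-0.008, 0, 0.001], [0, 0, 0], 255]
    - [[-0.012, 0, 0.001], [0, 0, 0], 255]
    - [[-0.015, 0, 0.001], [0, 0, 0], 255]
    - [[-0.018, 0, 0.001], [0, 0, 0], 255]
    - [[-0.02, 0, 0.001], [0, 0, 0], 255]
    - [[-0.022, 0, 0.001], [0, 0, 0], 255]
    - [[-0.022, 0, 0.001], [0, 0, 0], 255]

```text
time: 56.8
tool_pos: [558.8, -111.3, 63.6]
ee_rot: [3.141, -0.002, 3.107]
wrist_force: [-5.2, 0.4, 3.9]
opening: 0.325
```

```bash
python3 - <<'E'
from h import *
upd(([-.022,0,.001],[0,0,0]))
E
```

```text
cmd [ 559.3 -111.3   63.7] [-3.142  0.     3.107] meas [ 558.8 -111.3   63.6] [ 3.141 -0.002  3.107] F [-5.2  0.4  3.9] op 27.6 t 56.8
```

arm_command:
  increments:
    - [[-0.002, 0, 0], [0, 0, 0], 255]
    - [[-0.004, 0, 0], [0, 0, 0], 255]
    - [[-0.005, 0, 0], [0, 0, 0], 255]
    - [[-0.006, 0, 0], [0, 0, 0], 255]
    - [[-0.007, 0, 0], [0, 0, 0], 255]
    - [[-0.008, 0, 0], [0, 0, 0], 255]
    - [[-0.008, 0, 0], [0, 0, 0], 255]
    - [[-0.008, 0, 0], [0, 0, 0], 255]

```text
time: 57.8
tool_pos: [566.3, -111.6, 63.6]
ee_rot: [3.141, -0.002, 3.107]
wrist_force: [-7.8, 0.6, 8.2]
opening: 0.325
```

```bash
python3 - <<'E'
from h import *
upd(([-.008,0,0],[0,0,0]))
E
```

```text
cmd [ 567.3 -111.6   63.7] [-3.142  0.     3.107] meas [ 566.3 -111.6   63.6] [ 3.141 -0.002  3.107] F [-7.8  0.6  8.2] op 27.6 t 57.8
```

arm_command:
  increments:
    - [[-0.001, 0, 0], [0, 0, 0], 255]
    - [[-0.002, 0, 0], [0, 0, 0], 255]
    - [[-0.003, 0, 0], [0, 0, 0], 255]
    - [[-0.004, 0, 0], [0, 0, 0], 255]
    - [[-0.004, 0, 0], [0, 0, 0], 255]
    - [[-0.004, 0, 0], [0, 0, 0], 255]
    - [[-0.004, 0, 0], [0, 0, 0], 255]
    - [[-0.004, 0, 0], [0, 0, 0], 255]

```text
time: 58.8
tool_pos: [569.9, -111.7, 63.6]
ee_rot: [3.141, -0.003, 3.107]
wrist_force: [-10.6, 1.6, 9.1]
opening: 0.325
```

```bash
python3 - <<'E'
from h import *
upd(([-.004,0,0],[0,0,0]))
E
```

```text
cmd [ 571.3 -111.7   63.7] [-3.142  0.     3.107] meas [ 569.9 -111.7   63.6] [ 3.141 -0.003  3.107] F [-10.6   1.6   9.1] op 27.6 t 58.8
```

arm_command:
  increments:
    - [[-0.001, 0, 0], [0, 0, 0], 255]
    - [[-0.002, 0, 0], [0, 0, 0], 255]
    - [[-0.003, 0, 0], [0, 0, 0], 255]
    - [[-0.003, 0, 0], [0, 0, 0], 255]
    - [[-0.003, 0, 0], [0, 0, 0], 255]
    - [[-0.003, 0, 0], [0, 0, 0], 255]
    - [[-0.003, 0, 0], [0, 0, 0], 255]
    - [[-0.003, 0, 0], [0, 0, 0], 255]

```text
time: 59.8
tool_pos: [570.2, -111.7, 63.6]
ee_rot: [3.14, -0.009, 3.106]
wrist_force: [-25.4, 3.1, 23.7]
opening: 0.324
```

```bash
python3 - <<'E'
from h import *
upd(([-.003,0,0],[0,0,0]))
b=grab("side","s8")
cv2.imwrite("pics/c11.png",cv2.resize(b[180:290,340:450],None,fx=5.4,fy=5.4,interpolation=cv2.INTER_CUBIC))
E
```

```text
cmd [ 574.3 -111.8   63.7] [-3.142  0.     3.107] meas [ 570.2 -111.7   63.6] [ 3.14  -0.009  3.106] F [-25.4   3.1  23.7] op 27.5 t 59.8
```

View pics/c11.png

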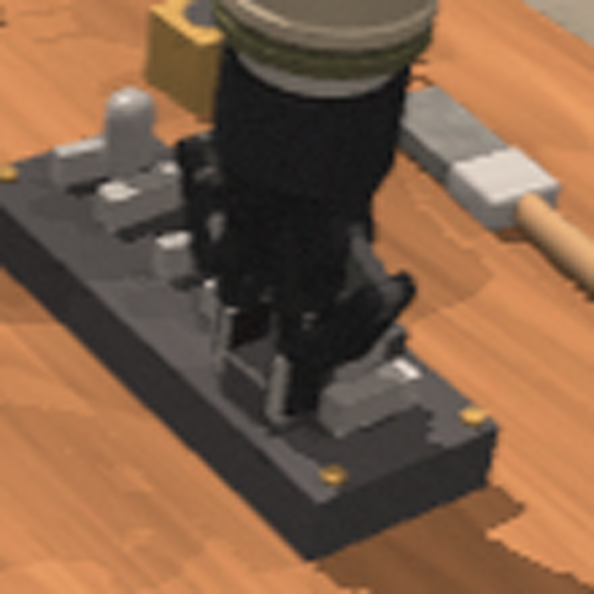

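It hit a hard stop at x=570.2 with 25 N; the right finger is close to the wall front, near pixel (315,400). To tell which part made contact, I'll release and push the head from behind with closed fingers.

arm_command:
  increments:
    - [[0.004, 0, 0], [0, 0, 0], 255]
    - [[0.004, 0, 0], [0, 0, 0], 110]
    - [[0.004, 0, 0], [0, 0, 0], 110]
    - [[0.004, 0, 0], [0, 0, 0], 110]
    - [[0.004, 0, -0.02], [0, 0, 0], 110]
    - [[0.01, 0, -0.05], [0, 0, 0], 110]
    - [[0.03, 0, -0.05], [0, 0, 0], 255]
    - [[0.045, 0, -0.05], [0, 0, 0], 255]

```text
time: 60.85
tool_pos: [529.1, -110.3, 113.9]
ee_rot: [3.141, 0.001, 3.107]
wrist_force: [-0.3, -0.4, -0.7]
opening: 0.143
```

arm_command:
  increments:
    - [[0, 0, 0], [0, 0, 0], 255]
    - [[0, 0, 0], [0, 0, 0], 255]
    - [[0, 0, 0.03], [0, 0, 0], 255]
    - [[0, 0, 0.047], [0, 0, 0], 255]
    - [[0, 0, 0.047], [0, 0, 0], 255]
    - [[-0.008, 0, 0.047], [0, 0, 0], 255]
    - [[-0.014, 0, 0.047], [0, 0, 0], 255]
    - [[-0.016, 0, 0.047], [0, 0, 0], 255]

```text
time: 61.85
tool_pos: [545.7, -110.8, 67.0]
ee_rot: [3.141, -0.0, 3.107]
wrist_force: [-5.5, 0.3, 3.4]
opening: -0.002
```

```bash
python3 - <<'E'
from h import *
upd(([.045,0,-.05],[0,0,0]),([-.016,0,.047],[0,0,0]))
E
```

```text
cmd [ 545.3 -110.8   66.7] [-3.142  0.     3.107] meas [ 545.7 -110.8   67. ] [ 3.141 -0.     3.107] F [-5.5  0.3  3.4] op -0.1 t 61.85
```

arm_command:
  increments:
    - [[-0.001, 0, 0], [0, 0, 0], 255]
    - [[-0.002, 0, 0], [0, 0, 0], 255]
    - [[-0.003, 0, 0], [0, 0, 0], 255]
    - [[-0.004, 0, 0], [0, 0, 0], 255]
    - [[-0.004, 0, 0], [0, 0, 0], 255]
    - [[-0.004, 0, 0], [0, 0, 0], 255]
    - [[-0.004, 0, 0], [0, 0, 0], 255]
    - [[-0.004, 0, 0], [0, 0, 0], 255]

```text
time: 62.85
tool_pos: [546.2, -111.0, 66.1]
ee_rot: [3.141, -0.007, 3.106]
wrist_force: [-17.1, 2.4, 11.0]
opening: 0.001
```

```bash
python3 - <<'E'
from h import *
upd(([-.004,0,0],[0,0,0]))
E
```

```text
cmd [ 549.3 -111.    66.7] [-3.142  0.     3.107] meas [ 546.2 -111.    66.1] [ 3.141 -0.007  3.106] F [-17.1   2.4  11. ] op 0.1 t 62.85
```

arm_command:
  increments:
    - [[-0.001, 0, 0], [0, 0, 0], 255]
    - [[-0.0025, 0, 0], [0, 0, 0], 255]
    - [[-0.0025, 0, 0], [0, 0, 0], 255]
    - [[-0.0025, 0, 0], [0, 0, 0], 255]
    - [[-0.0025, 0, 0], [0, 0, 0], 255]
    - [[-0.0025, 0, 0], [0, 0, 0], 255]
    - [[-0.0025, 0, 0], [0, 0, 0], 255]
    - [[-0.0025, 0, 0], [0, 0, 0], 255]

```text
time: 63.85
tool_pos: [546.4, -111.1, 65.7]
ee_rot: [3.14, -0.012, 3.106]
wrist_force: [-26.8, 2.2, 20.2]
opening: -0.002
```

```bash
python3 - <<'E'
from h import *
upd(([-.0025,0,0],[0,0,0]))
plan(([530,-110.5,66.7],3.107),([530,-110.5,150],3.107),([500,0,200],3.107))
E
```

```text
cmd [ 551.8 -111.1   66.7] [-3.142  0.     3.107] meas [ 546.4 -111.1   65.7] [ 3.14  -0.012  3.106] F [-26.8   2.2  20.2] op -0.2 t 63.85
shift [ 0.0218 -0.0002 -0.    ] turn [-0. -0. -0.]
shift [ 0.      0.     -0.0833] turn [0. 0. 0.]
shift [ 0.0338  0.1094 -0.05  ] turn [0. 0. 0.]
```

No movement at 27 N, so the head is butted. I'll withdraw and re-measure the remaining keys.

arm_command:
  increments:
    - [[0.01, 0, 0], [0, 0, 0], 255]
    - [[0.0218, 0, 0], [0, 0, 0], 255]
    - [[0.0218, 0, -0.04], [0, 0, 0], 60]
    - [[0.0218, 0, -0.0833], [0, 0, 0], 60]
    - [[0.033, 0.036, -0.1], [0, 0, 0], 60]
    - [[0.044, 0.073, -0.12], [0, 0, 0], 60]
    - [[0.0556, 0.11, -0.133], [0, 0, 0], 60]
    - [[0.0556, 0.15, -0.133], [0, 0, 0], 60]

```text
time: 64.85
tool_pos: [501.4, 41.8, 201.2]
ee_rot: [3.141, 0.003, 3.106]
wrist_force: [1.1, 0.9, -0.1]
opening: 0.767
```

arm_command:
  increments:
    - [[0, 0.03, 0], [0, 0, 0], 60]
    - [[0, 0.06, 0], [0, 0, 0], 60]
    - [[0, 0.06, 0], [0, 0, 0], 60]
    - [[0, 0.06, 0], [0, 0, 0], 60]
    - [[0, 0.06, 0], [0, 0, 0], 60]
    - [[0, 0.06, 0], [0, 0, 0], 60]
    - [[0, 0.06, 0], [0, 0, 0], 60]
    - [[0, 0.06, 0], [0, 0, 0], 60]

```text
time: 65.85
tool_pos: [503.6, 100.6, 199.6]
ee_rot: [3.141, -0.0, 3.107]
wrist_force: [-0.1, 0.6, 0.4]
opening: 0.76
```

```bash
python3 keys.py; python3 - <<'E'
from h import *
upd(([.0556,.15,-.133],[0,0,0]),([0,.06,0],[0,0,0]))
E
```

```text
top [ 407.425 -335.163    0.087] 0.79 506
top [ 372.141 -137.053   -0.34 ] 0.76 433
side [ 373.825 -138.159   -0.301] 0.73 410
side [ 408.764 -337.462    0.143] 0.82 510
cmd [503.6 100.7 199.7] [-3.142  0.     3.107] meas [503.6 100.7 199.6] [ 3.141 -0.     3.107] F [ 0.1 -0.3  0. ] op 65.2 t 65.95
```

```bash
python3 - <<'E'
from h import *
plan(([456,-118,180],3.17),([408.3,-335.8,100],3.24),([408.3,-335.8,27.5],3.24))
E
```

```text
shift [ 0.0399 -0.2203  0.0197] turn [-0.    -0.    -0.063]
shift [ 0.0539 -0.2164  0.08  ] turn [-0.    0.   -0.07]
shift [ 0.     -0.      0.0725] turn [0. 0. 0.]
```

arm_command:
  increments:
    - [[0.006, -0.032, 0.003], [0, 0, 0], 60]
    - [[0.012, -0.064, 0.006], [0, 0, 0], 60]
    - [[0.018, -0.096, 0.009], [0, 0, 0], 60]
    - [[0.024, -0.128, 0.012], [0, 0, 0], 60]
    - [[0.03, -0.16, 0.015], [0, 0, 0], 60]
    - [[0.036, -0.192, 0.018], [0, 0, 0], 60]
    - [[0.0399, -0.2203, 0.0197], [0, 0, -0.04], 60]
    - [[0.0399, -0.2203, 0.0197], [0, 0, -0.063], 60]

```text
time: 66.95
tool_pos: [455.5, -120.1, 179.8]
ee_rot: [-3.141, -0.0, -3.116]
wrist_force: [0.2, 0.3, -1.0]
opening: 0.764
```

arm_command:
  increments:
    - [[0.008, -0.031, 0.01], [0, 0, 0], 60]
    - [[0.016, -0.062, 0.02], [0, 0, 0], 60]
    - [[0.023, -0.093, 0.03], [0, 0, 0], 60]
    - [[0.031, -0.124, 0.045], [0, 0, 0], 60]
    - [[0.039, -0.155, 0.06], [0, 0, 0], 60]
    - [[0.046, -0.186, 0.07], [0, 0, -0.04], 60]
    - [[0.0539, -0.2164, 0.08], [0, 0, -0.07], 60]
    - [[0.0539, -0.2164, 0.08], [0, 0, -0.07], 60]

```text
time: 67.95
tool_pos: [407.4, -337.1, 99.1]
ee_rot: [3.141, -0.002, -3.046]
wrist_force: [0.4, 0.3, 0.8]
opening: 0.763
```

```bash
python3 - <<'E'
from h import *
upd(([.0399,-.2203,.0197],[0,0,-.063]),([.0539,-.2164,.08],[0,0,-.07]))
E
```

```text
cmd [ 408.3 -335.9  100. ] [ 3.142  0.    -3.043] meas [ 407.4 -337.1   99.1] [ 3.141 -0.002 -3.046] F [0.4 0.3 0.8] op 64.8 t 67.95
```

arm_command:
  increments:
    - [[0.0015, 0, 0.02], [0, 0, 0], 60]
    - [[0.0015, 0, 0.05], [0, 0, 0], 60]
    - [[0.0015, 0, 0.0725], [0, 0, 0], 60]
    - [[0.0015, 0, 0.0725], [0, 0, 0], 60]
    - [[0.0015, 0, 0.0725], [0, 0, 0], 255]
    - [[0.0015, 0, 0.0725], [0, 0, 0], 255]
    - [[0.0015, 0, 0.0725], [0, 0, 0], 255]
    - [[0.0015, 0, 0.0725], [0, 0, 0], 255]
  force: 100

```text
time: 68.95
tool_pos: [407.7, -336.2, 28.9]
ee_rot: [-3.141, 0.002, -3.043]
wrist_force: [-1.2, 1.2, 9.5]
opening: 0.324
```

```bash
python3 - <<'E'
from h import *
upd(([.0015,0,.0725],[0,0,0]))
d=85*np.array([.0346,.9994]); h=np.array([570.2,-111.6])+d; print("home1",h)
u=np.array([.9994,-.0346]); q=h-72*u; print(q)
plan(([406.8,-335.9,120],3.24),([*q,120],3.107),([*q,64.7],3.107))
E
```

```text
cmd [ 406.8 -336.    27.5] [ 3.142  0.    -3.043] meas [ 407.7 -336.2   28.9] [-3.141  0.002 -3.043] F [-1.2  1.2  9.5] op 27.5 t 68.95
home1 [573.141 -26.651]
[501.1842 -24.1598]
shift [-0.      0.0001 -0.0925] turn [-0. -0. -0.]
shift [-0.1246  0.301   0.    ] turn [-0.    -0.     0.133]
shift [ 0.     -0.      0.0553] turn [0. 0. 0.]
```

arm_command:
  increments:
    - [[0, 0, -0.04], [0, 0, 0], 255]
    - [[0, 0, -0.0925], [0, 0, 0], 255]
    - [[-0.01, 0.024, -0.0925], [0, 0, 0.02], 255]
    - [[-0.025, 0.06, -0.0925], [0, 0, 0.04], 255]
    - [[-0.04, 0.097, -0.0925], [0, 0, 0.06], 255]
    - [[-0.055, 0.133, -0.0925], [0, 0, 0.08], 255]
    - [[-0.07, 0.169, -0.0925], [0, 0, 0.1], 255]
    - [[-0.085, 0.205, -0.0925], [0, 0, 0.12], 255]

```text
time: 69.95
tool_pos: [471.7, -122.4, 120.6]
ee_rot: [3.141, 0.001, 3.119]
wrist_force: [0.2, -0.1, -1.5]
opening: 0.323
```

```bash
python3 - <<'E'
from h import *
upd(([-.085,.205,-.0925],[0,0,.12]))
plan(([501.2,-24.2,120],3.107),([501.2,-24.2,64.7],3.107))
E
```

```text
cmd [ 471.3 -123.7  120. ] [-3.142  0.     3.12 ] meas [ 471.7 -122.4  120.6] [3.141 0.001 3.119] F [ 0.2 -0.1 -1.5] op 27.4 t 69.95
shift [-0.0278  0.1001 -0.    ] turn [-0.    -0.     0.013]
shift [ 0.     -0.      0.0553] turn [0. 0. 0.]
```

arm_command:
  increments:
    - [[-0.01, 0.035, 0], [0, 0, 0], 255]
    - [[-0.02, 0.07, 0], [0, 0, 0], 255]
    - [[-0.0278, 0.1001, 0], [0, 0, 0.013], 255]
    - [[-0.0278, 0.1001, 0], [0, 0, 0.013], 255]
    - [[-0.0278, 0.1001, 0], [0, 0, 0.013], 255]
    - [[-0.0278, 0.1001, 0.03], [0, 0, 0.013], 255]
    - [[-0.0278, 0.1001, 0.0553], [0, 0, 0.013], 255]
    - [[-0.0278, 0.1001, 0.0553], [0, 0, 0.013], 255]

```text
time: 70.95
tool_pos: [500.4, -25.4, 63.9]
ee_rot: [-3.141, -0.002, 3.105]
wrist_force: [0.7, -0.9, -1.1]
opening: 0.322
```

arm_command:
  increments:
    - [[-0.006, 0, 0], [0, 0, 0], 255]
    - [[-0.012, 0, 0], [0, 0, 0], 255]
    - [[-0.018, 0, 0], [0, 0, 0], 255]
    - [[-0.024, 0, 0], [0, 0, 0], 255]
    - [[-0.03, 0, 0], [0, 0, 0], 255]
    - [[-0.036, 0, 0], [0, 0, 0], 255]
    - [[-0.042, 0, 0], [0, 0, 0], 255]
    - [[-0.042, 0, 0], [0, 0, 0], 255]

```text
time: 71.95
tool_pos: [543.6, -25.6, 64.6]
ee_rot: [3.141, -0.0, 3.107]
wrist_force: [0.1, 0.0, -1.7]
opening: 0.325
```

```bash
python3 - <<'E'
from h import *
upd(([-.0278,.1001,.0553],[0,0,.013]),([-.042,0,0],[0,0,0]))
E
```

```text
cmd [543.2 -25.7  64.7] [-3.142  0.     3.107] meas [543.6 -25.6  64.6] [ 3.141 -0.     3.107] F [ 0.1  0.  -1.7] op 27.6 t 71.95
```

Free so far. Driving in.

arm_command:
  increments:
    - [[-0.004, 0, 0.0005], [0, 0, 0], 255]
    - [[-0.008, 0, 0.001], [0, 0, 0], 255]
    - [[-0.012, 0, 0.001], [0, 0, 0], 255]
    - [[-0.015, 0, 0.001], [0, 0, 0], 255]
    - [[-0.018, 0, 0.001], [0, 0, 0], 255]
    - [[-0.02, 0, 0.001], [0, 0, 0], 255]
    - [[-0.022, 0, 0.001], [0, 0, 0], 255]
    - [[-0.022, 0, 0.001], [0, 0, 0], 255]

```text
time: 72.95
tool_pos: [563.9, -26.4, 64.0]
ee_rot: [3.141, -0.004, 3.107]
wrist_force: [-10.9, 0.0, 11.9]
opening: 0.325
```

arm_command:
  increments:
    - [[-0.001, 0, 0], [0, 0, 0], 255]
    - [[-0.002, 0, 0], [0, 0, 0], 255]
    - [[-0.003, 0, 0], [0, 0, 0], 255]
    - [[-0.004, 0, 0], [0, 0, 0], 255]
    - [[-0.004, 0, 0], [0, 0, 0], 255]
    - [[-0.004, 0, 0], [0, 0, 0], 255]
    - [[-0.004, 0, 0], [0, 0, 0], 255]
    - [[-0.004, 0, 0], [0, 0, 0], 255]

```text
time: 73.95
tool_pos: [567.7, -26.5, 64.0]
ee_rot: [3.141, -0.004, 3.107]
wrist_force: [-11.0, 0.3, 13.3]
opening: 0.329
```

```bash
python3 - <<'E'
from h import *
upd(([-.022,0,.001],[0,0,0]),([-.004,0,0],[0,0,0]))
E
```

```text
cmd [569.2 -26.6  63.7] [-3.142  0.     3.107] meas [567.7 -26.5  64. ] [ 3.141 -0.004  3.107] F [-11.    0.3  13.3] op 27.9 t 73.95
```

arm_command:
  increments:
    - [[-0.001, 0, -0.0005], [0, 0, 0], 255]
    - [[-0.002, 0, -0.0005], [0, 0, 0], 255]
    - [[-0.003, 0, -0.0005], [0, 0, 0], 255]
    - [[-0.004, 0, -0.0005], [0, 0, 0], 255]
    - [[-0.005, 0, -0.0005], [0, 0, 0], 255]
    - [[-0.006, 0, -0.0005], [0, 0, 0], 255]
    - [[-0.006, 0, -0.0005], [0, 0, 0], 255]
    - [[-0.006, 0, -0.0005], [0, 0, 0], 255]

```text
time: 74.95
tool_pos: [572.3, -26.6, 64.0]
ee_rot: [3.141, -0.007, 3.107]
wrist_force: [-17.3, 0.9, 15.5]
opening: 0.324
```

```bash
python3 - <<'E'
from h import *
upd(([-.006,0,-.0005],[0,0,0]))
E
```

```text
cmd [575.2 -26.8  64.2] [-3.142  0.     3.107] meas [572.3 -26.6  64. ] [ 3.141 -0.007  3.107] F [-17.3   0.9  15.5] op 27.5 t 74.95
```

arm_command:
  increments:
    - [[-0.001, 0, 0], [0, 0, 0], 255]
    - [[-0.002, 0, 0], [0, 0, 0], 255]
    - [[-0.002, 0, 0], [0, 0, 0], 255]
    - [[-0.002, 0, 0], [0, 0, 0], 255]
    - [[-0.002, 0, 0], [0, 0, 0], 255]
    - [[-0.002, 0, 0], [0, 0, 0], 255]
    - [[-0.002, 0, 0], [0, 0, 0], 255]
    - [[-0.002, 0, 0], [0, 0, 0], 255]

```text
time: 75.95
tool_pos: [572.5, -26.6, 63.9]
ee_rot: [3.141, -0.011, 3.106]
wrist_force: [-26.9, 2.6, 24.6]
opening: 0.325
```

```bash
python3 - <<'E'
from h import *
upd(([-.002,0,0],[0,0,0]))
E
```

```text
cmd [577.2 -26.8  64.2] [-3.142  0.     3.107] meas [572.5 -26.6  63.9] [ 3.141 -0.011  3.106] F [-26.9   2.6  24.6] op 27.6 t 75.95
```

arm_command:
  increments:
    - [[0.0047, 0, 0], [0, 0, 0], 255]
    - [[0.0047, 0, 0], [0, 0, 0], 110]
    - [[0.0047, 0, 0], [0, 0, 0], 110]
    - [[0.0047, 0, 0], [0, 0, 0], 110]
    - [[0.0047, 0, -0.02], [0, 0, 0], 110]
    - [[0.01, 0, -0.05], [0, 0, 0], 110]
    - [[0.03, 0, -0.05], [0, 0, 0], 255]
    - [[0.046, 0, -0.05], [0, 0, 0], 255]

```text
time: 76.95
tool_pos: [530.9, -25.2, 114.4]
ee_rot: [3.141, 0.001, 3.107]
wrist_force: [-0.1, 0.3, -0.5]
opening: 0.147
```

arm_command:
  increments:
    - [[0, 0, 0], [0, 0, 0], 255]
    - [[0, 0, 0], [0, 0, 0], 255]
    - [[0, 0, 0.03], [0, 0, 0], 255]
    - [[0, 0, 0.0475], [0, 0, 0], 255]
    - [[0, 0, 0.0475], [0, 0, 0], 255]
    - [[-0.008, 0, 0.0475], [0, 0, 0], 255]
    - [[-0.015, 0, 0.0475], [0, 0, 0], 255]
    - [[-0.017, 0, 0.0475], [0, 0, 0], 255]

```text
time: 77.95
tool_pos: [548.4, -25.8, 67.0]
ee_rot: [3.141, -0.001, 3.107]
wrist_force: [-5.3, -0.2, 5.7]
opening: 0.001
```

arm_command:
  increments:
    - [[-0.001, 0, 0], [0, 0, 0], 255]
    - [[-0.002, 0, 0], [0, 0, 0], 255]
    - [[-0.003, 0, 0], [0, 0, 0], 255]
    - [[-0.004, 0, 0], [0, 0, 0], 255]
    - [[-0.005, 0, 0], [0, 0, 0], 255]
    - [[-0.006, 0, 0], [0, 0, 0], 255]
    - [[-0.006, 0, 0], [0, 0, 0], 255]
    - [[-0.006, 0, 0], [0, 0, 0], 255]

```text
time: 78.95
tool_pos: [549.3, -25.9, 65.9]
ee_rot: [3.141, -0.011, 3.107]
wrist_force: [-26.1, 1.0, 18.5]
opening: 0.001
```

```bash
python3 - <<'E'
from h import *
upd(([.046,0,-.05],[0,0,0]),([-.017,0,.0475],[0,0,0]),([-.006,0,0],[0,0,0]))
plan(([532,-25.2,66.7],3.107),([532,-25.2,150],3.107),([500,120,220],3.107))
E
```

```text
cmd [554.2 -26.   66.7] [-3.142  0.     3.107] meas [549.3 -25.9  65.9] [ 3.141 -0.011  3.107] F [-26.1   1.   18.5] op 0.1 t 78.95
shift [ 0.0222  0.0001 -0.    ] turn [-0. -0. -0.]
shift [ 0.      0.     -0.0833] turn [0. 0. 0.]
shift [ 0.037  0.144 -0.07 ] turn [0. 0. 0.]
```

The key is butted: the push stop at x=549.3 matches the value predicted from socket 0. Now the last key, at (373,-138).

```bash
python3 - <<'E'
from h import *
plan(([532,-25.2,66.7],3.107),([532,-25.2,150],3.107),([375,-138.4,130],2.81),([375,-138.4,27.5],2.81))
E
```

```text
shift [ 0.0222  0.0001 -0.    ] turn [-0. -0. -0.]
shift [ 0.      0.     -0.0833] turn [0. 0. 0.]
shift [ 0.153  -0.1186  0.02  ] turn [ 0.    -0.     0.297]
shift [ 0.     -0.      0.1025] turn [0. 0. 0.]
```

arm_command:
  increments:
    - [[0.01, 0, 0], [0, 0, 0], 255]
    - [[0.0222, 0, 0], [0, 0, 0], 255]
    - [[0.0222, 0, -0.04], [0, 0, 0], 60]
    - [[0.0222, 0, -0.0833], [0, 0, 0], 60]
    - [[0.0222, 0, -0.0833], [0, 0, 0], 60]
    - [[0.0222, 0, -0.0833], [0, 0, 0], 60]
    - [[0.0222, 0, -0.0833], [0, 0, 0], 60]
    - [[0.0222, 0, -0.0833], [0, 0, 0], 60]

```text
time: 79.95
tool_pos: [531.5, -25.3, 149.0]
ee_rot: [3.142, -0.002, 3.107]
wrist_force: [1.0, 1.1, -0.2]
opening: 0.766
```

arm_command:
  increments:
    - [[0.03, -0.022, 0], [0, 0, 0.05], 60]
    - [[0.06, -0.045, 0], [0, 0, 0.1], 60]
    - [[0.09, -0.07, 0], [0, 0, 0.16], 60]
    - [[0.12, -0.093, 0.01], [0, 0, 0.22], 60]
    - [[0.14, -0.108, 0.02], [0, 0, 0.27], 60]
    - [[0.153, -0.1186, 0.02], [0, 0, 0.297], 60]
    - [[0.153, -0.1186, 0.02], [0, 0, 0.297], 60]
    - [[0.153, -0.1186, 0.02], [0, 0, 0.297], 60]

```text
time: 80.95
tool_pos: [376.0, -138.0, 130.3]
ee_rot: [3.141, 0.001, 2.811]
wrist_force: [-0.3, -0.9, 0.4]
opening: 0.766
```

```bash
python3 - <<'E'
from h import *
upd(([.0222,0,-.0833],[0,0,0]),([.153,-.1186,.02],[0,0,.297])); print(robot.get_state()["qpos"])
im=grab("side","s9")
from keys import keys
for k,a in keys("side",im): print(k)
E
```

```text
cmd [ 375.  -138.5  130. ] [3.142 0.    2.81 ] meas [ 376.  -138.   130.3] [3.141 0.001 2.811] F [-0.3 -0.9  0.4] op 65.1 t 80.95
[-0.0768 -0.0619  0.3089  2.182   0.0217  1.0178  1.4607]
(array([ 374.0043, -139.2124,   -0.2901]), np.float64(0.7562949640287769))
```

arm_command:
  increments:
    - [[0, 0, 0.02], [0, 0, 0], 60]
    - [[0, 0, 0.045], [0, 0, 0], 60]
    - [[0, 0, 0.065], [0, 0, 0], 60]
    - [[0, 0, 0.065], [0, 0, 0], 60]
    - [[0, 0, 0.065], [0, 0, 0], 60]
    - [[0, 0, 0.065], [0, 0, 0], 60]
    - [[0, 0, 0.065], [0, 0, 0], 60]
    - [[0, 0, 0.065], [0, 0, 0], 60]

```text
time: 82.0
tool_pos: [375.1, -138.5, 65.2]
ee_rot: [3.141, 0.0, 2.81]
wrist_force: [-0.1, -0.7, -0.1]
opening: 0.763
```

```bash
python3 - <<'E'
from h import *
upd(([0,0,.065],[0,0,0])); print(robot.get_state()["qpos"])
plan(([375,-138.4,27.5],2.82))
E
```

```text
cmd [ 375.  -138.5   65. ] [3.142 0.    2.81 ] meas [ 375.1 -138.5   65.2] [3.141 0.    2.81 ] F [-0.1 -0.7 -0.1] op 64.8 t 82.0
[-0.0729  0.0527  0.3208  2.2413 -0.0226  0.85    1.5015]
shift [0.     0.0001 0.0375] turn [-0.   -0.   -0.01]
```

arm_command:
  increments:
    - [[0, 0, 0.02], [0, 0, 0], 60]
    - [[0, 0, 0.0375], [0, 0, 0], 60]
    - [[0, 0, 0.0375], [0, 0, 0], 60]
    - [[0, 0, 0.0375], [0, 0, 0], 60]
    - [[0, 0, 0.0375], [0, 0, 0], 255]
    - [[0, 0, 0.0375], [0, 0, 0], 255]
    - [[0, 0, 0.0375], [0, 0, 0], 255]
    - [[0, 0, 0.0375], [0, 0, 0], 255]

```text
time: 83.0
tool_pos: [375.4, -138.4, 28.3]
ee_rot: [3.141, 0.0, 2.81]
wrist_force: [-4.7, 2.0, 14.0]
opening: 0.328
```

```bash
python3 - <<'E'
from h import *
upd(([0,0,.0375],[0,0,0]))
d=85*np.array([.0346,.9994]); h=np.array([570.2,-111.6])+2*d; u=np.array([.9994,-.0346]); q=h-72*u; print(h,q)
plan(([375,-138.5,120],2.81),([*q,120],3.107),([*q,64.7],3.107))
E
```

```text
cmd [ 375.  -138.5   27.5] [3.142 0.    2.81 ] meas [ 375.4 -138.4   28.3] [3.141 0.    2.81 ] F [-4.7  2.  14. ] op 27.9 t 83.0
[576.082  58.298] [504.1252  60.7892]
shift [-0.     -0.     -0.0925] turn [-0. -0. -0.]
shift [-0.0572  0.2305  0.    ] turn [-0.     0.    -0.297]
shift [ 0.     -0.      0.0553] turn [0. 0. 0.]
```

arm_command:
  increments:
    - [[0, 0, -0.04], [0, 0, 0], 255]
    - [[0, 0, -0.0925], [0, 0, 0], 255]
    - [[-0.009, 0.038, -0.0925], [0, 0, -0.05], 255]
    - [[-0.019, 0.077, -0.0925], [0, 0, -0.1], 255]
    - [[-0.029, 0.115, -0.0925], [0, 0, -0.15], 255]
    - [[-0.038, 0.154, -0.0925], [0, 0, -0.2], 255]
    - [[-0.048, 0.192, -0.0925], [0, 0, -0.25], 255]
    - [[-0.0572, 0.2305, -0.0925], [0, 0, -0.297], 255]

```text
time: 84.0
tool_pos: [504.7, 61.9, 120.0]
ee_rot: [3.141, -0.0, 3.108]
wrist_force: [1.8, -0.7, -1.5]
opening: 0.325
```

arm_command:
  increments:
    - [[0, 0, 0], [0, 0, 0], 255]
    - [[0, 0, 0], [0, 0, 0], 255]
    - [[0, 0, 0], [0, 0, 0], 255]
    - [[0, 0, 0], [0, 0, 0], 255]
    - [[0, 0, 0], [0, 0, 0], 255]
    - [[0, 0, 0.03], [0, 0, 0], 255]
    - [[0, 0, 0.0553], [0, 0, 0], 255]
    - [[0, 0, 0.0553], [0, 0, 0], 255]

```text
time: 85.0
tool_pos: [503.6, 60.7, 63.8]
ee_rot: [-3.141, -0.002, 3.107]
wrist_force: [0.5, 0.1, -1.2]
opening: 0.325
```

```bash
python3 - <<'E'
from h import *
upd(([-.0572,.2305,-.0925],[0,0,-.297]),([0,0,.0553],[0,0,0]))
E
```

```text
cmd [504.1  60.8  64.7] [-3.142  0.     3.107] meas [503.6  60.7  63.8] [-3.141 -0.002  3.107] F [ 0.5  0.1 -1.2] op 27.6 t 85.0
```

arm_command:
  increments:
    - [[-0.006, 0, 0], [0, 0, 0], 255]
    - [[-0.012, 0, 0], [0, 0, 0], 255]
    - [[-0.018, 0, 0], [0, 0, 0], 255]
    - [[-0.024, 0, 0], [0, 0, 0], 255]
    - [[-0.03, 0, 0], [0, 0, 0], 255]
    - [[-0.036, 0, 0], [0, 0, 0], 255]
    - [[-0.042, 0, 0], [0, 0, 0], 255]
    - [[-0.042, 0, 0], [0, 0, 0], 255]

```text
time: 86.0
tool_pos: [546.5, 59.5, 64.6]
ee_rot: [3.141, 0.0, 3.107]
wrist_force: [0.2, 1.1, -1.1]
opening: 0.329
```

```bash
python3 - <<'E'
from h import *
upd(([-.042,0,0],[0,0,0]))
E
```

```text
cmd [546.1  59.4  64.7] [-3.142  0.     3.107] meas [546.5  59.5  64.6] [3.141 0.    3.107] F [ 0.2  1.1 -1.1] op 28.0 t 86.0
```

arm_command:
  increments:
    - [[-0.004, 0, 0.0004], [0, 0, 0], 255]
    - [[-0.008, 0, 0.0008], [0, 0, 0], 255]
    - [[-0.012, 0, 0.0008], [0, 0, 0], 255]
    - [[-0.015, 0, 0.0008], [0, 0, 0], 255]
    - [[-0.018, 0, 0.0008], [0, 0, 0], 255]
    - [[-0.02, 0, 0.0008], [0, 0, 0], 255]
    - [[-0.022, 0, 0.0008], [0, 0, 0], 255]
    - [[-0.022, 0, 0.0008], [0, 0, 0], 255]

```text
time: 87.0
tool_pos: [568.2, 58.7, 63.8]
ee_rot: [3.141, -0.0, 3.107]
wrist_force: [-1.2, 2.1, -2.1]
opening: 0.327
```

arm_command:
  increments:
    - [[-0.001, 0, 0], [0, 0, 0], 255]
    - [[-0.002, 0, 0], [0, 0, 0], 255]
    - [[-0.003, 0, 0], [0, 0, 0], 255]
    - [[-0.004, 0, 0], [0, 0, 0], 255]
    - [[-0.005, 0, 0], [0, 0, 0], 255]
    - [[-0.006, 0, 0], [0, 0, 0], 255]
    - [[-0.007, 0, 0], [0, 0, 0], 255]
    - [[-0.008, 0, 0], [0, 0, 0], 255]

```text
time: 88.0
tool_pos: [575.9, 58.4, 63.7]
ee_rot: [3.141, -0.001, 3.107]
wrist_force: [-5.1, 2.8, -0.6]
opening: 0.331
```

```bash
python3 - <<'E'
from h import *
upd(([-.022,0,.0008],[0,0,0]),([-.008,0,0],[0,0,0]))
E
```

```text
cmd [576.1  58.3  63.9] [-3.142  0.     3.107] meas [575.9  58.4  63.7] [ 3.141 -0.001  3.107] F [-5.1  2.8 -0.6] op 28.1 t 88.0
```

arm_command:
  increments:
    - [[-0.001, 0, 0], [0, 0, 0], 255]
    - [[-0.002, 0, 0], [0, 0, 0], 255]
    - [[-0.003, 0, 0], [0, 0, 0], 255]
    - [[-0.004, 0, 0], [0, 0, 0], 255]
    - [[-0.004, 0, 0], [0, 0, 0], 255]
    - [[-0.004, 0, 0], [0, 0, 0], 255]
    - [[-0.004, 0, 0], [0, 0, 0], 255]
    - [[-0.004, 0, 0], [0, 0, 0], 255]

```text
time: 89.0
tool_pos: [577.8, 58.4, 63.6]
ee_rot: [3.142, -0.005, 3.107]
wrist_force: [-16.0, 2.9, 8.6]
opening: 0.326
```

```bash
python3 - <<'E'
from h import *
upd(([-.004,0,0],[0,0,0]))
E
```

```text
cmd [580.1  58.2  63.9] [-3.142  0.     3.107] meas [577.8  58.4  63.6] [ 3.142 -0.005  3.107] F [-16.    2.9   8.6] op 27.7 t 89.0
```

arm_command:
  increments:
    - [[0.0023, 0, 0], [0, 0, 0], 255]
    - [[0.0023, 0, 0], [0, 0, 0], 110]
    - [[0.0023, 0, 0], [0, 0, 0], 110]
    - [[0.0023, 0, 0], [0, 0, 0], 110]
    - [[0.0023, 0, -0.02], [0, 0, 0], 110]
    - [[0.01, 0, -0.05], [0, 0, 0], 110]
    - [[0.03, 0, -0.05], [0, 0, 0], 255]
    - [[0.047, 0, -0.05], [0, 0, 0], 255]

```text
time: 90.0
tool_pos: [534.2, 59.2, 115.0]
ee_rot: [3.141, 0.004, 3.106]
wrist_force: [0.4, 0.2, -0.4]
opening: 0.148
```

arm_command:
  increments:
    - [[0, 0, 0], [0, 0, 0], 255]
    - [[0, 0, 0], [0, 0, 0], 255]
    - [[0, 0, 0.03], [0, 0, 0], 255]
    - [[0, 0, 0.0472], [0, 0, 0], 255]
    - [[0, 0, 0.0472], [0, 0, 0], 255]
    - [[-0.008, 0, 0.0472], [0, 0, 0], 255]
    - [[-0.015, 0, 0.0472], [0, 0, 0], 255]
    - [[-0.018, 0, 0.0472], [0, 0, 0], 255]

```text
time: 91.0
tool_pos: [551.6, 59.2, 67.1]
ee_rot: [3.141, -0.0, 3.107]
wrist_force: [-5.9, 0.2, 3.5]
opening: 0.003
```

arm_command:
  increments:
    - [[-0.001, 0, 0], [0, 0, 0], 255]
    - [[-0.002, 0, 0], [0, 0, 0], 255]
    - [[-0.003, 0, 0], [0, 0, 0], 255]
    - [[-0.004, 0, 0], [0, 0, 0], 255]
    - [[-0.005, 0, 0], [0, 0, 0], 255]
    - [[-0.006, 0, 0], [0, 0, 0], 255]
    - [[-0.006, 0, 0], [0, 0, 0], 255]
    - [[-0.006, 0, 0], [0, 0, 0], 255]

```text
time: 92.0
tool_pos: [552.3, 59.3, 65.9]
ee_rot: [-3.141, -0.011, 3.107]
wrist_force: [-24.9, -0.0, 17.5]
opening: 0.0
```

```bash
python3 - <<'E'
from h import *
upd(([.047,0,-.05],[0,0,0]),([-.018,0,.0472],[0,0,0]),([-.006,0,0],[0,0,0]))
plan(([532,59.7,66.7],3.107),([532,59.7,200],3.107),([420,290,230],3.107))
E
```

```text
cmd [557.1  59.   66.7] [-3.142  0.     3.107] meas [552.3  59.3  65.9] [-3.141 -0.011  3.107] F [-24.9  -0.   17.5] op 0.0 t 92.0
shift [ 0.0251 -0.0002 -0.    ] turn [-0. -0. -0.]
shift [ 0.      0.     -0.1333] turn [0. 0. 0.]
shift [ 0.1199  0.2263 -0.03  ] turn [0. 0. 0.]
```

The stop at 552.3 is exactly as predicted. I'll withdraw to the left and take a final look.

arm_command:
  increments:
    - [[0.01, 0, 0], [0, 0, 0], 255]
    - [[0.0251, 0, 0], [0, 0, 0], 255]
    - [[0.0251, 0, -0.05], [0, 0, 0], 255]
    - [[0.0251, 0, -0.1], [0, 0, 0], 255]
    - [[0.0251, 0, -0.1333], [0, 0, 0], 255]
    - [[0.045, 0.037, -0.1433], [0, 0, 0], 255]
    - [[0.065, 0.075, -0.1533], [0, 0, 0], 255]
    - [[0.085, 0.113, -0.1633], [0, 0, 0], 255]

```text
time: 93.0
tool_pos: [475.6, 176.0, 230.7]
ee_rot: [3.141, 0.001, 3.107]
wrist_force: [-0.5, 0.4, 0.6]
opening: 0.0
```

arm_command:
  increments:
    - [[0.01, 0.03, 0], [0, 0, 0], 255]
    - [[0.02, 0.06, 0], [0, 0, 0], 255]
    - [[0.03, 0.09, 0], [0, 0, 0], 255]
    - [[0.04, 0.11, 0], [0, 0, 0], 255]
    - [[0.04, 0.11, 0], [0, 0, 0], 255]
    - [[0.04, 0.11, 0], [0, 0, 0], 255]
    - [[0.04, 0.11, 0], [0, 0, 0], 255]
    - [[0.04, 0.11, 0], [0, 0, 0], 255]

```text
time: 94.0
tool_pos: [440.3, 285.6, 230.1]
ee_rot: [3.141, 0.0, 3.106]
wrist_force: [0.3, 0.8, 0.5]
opening: 0.001
```

```bash
python3 - <<'E'
from h import *
a=grab("top","tf"); b=grab("side","sf")
A=cv2.resize(a[120:200,240:400],None,fx=5,fy=5,interpolation=cv2.INTER_CUBIC)[:, :800]
B=cv2.resize(b[185:285,310:470],None,fx=2,fy=2,interpolation=cv2.INTER_CUBIC)
out=np.zeros((600,800,3),np.uint8); out[:400]=A; out[400:600,:320]=B
out[400:600,320:]=cv2.resize(b[130:360,160:560],(480,200))
cv2.imwrite("pics/final.png",out); print(robot.get_state()["tool_pos"],robot.get_state()["time"])
E
```

```text
[440.1267 285.8212 230.0345] 94.1
```

View pics/final.png

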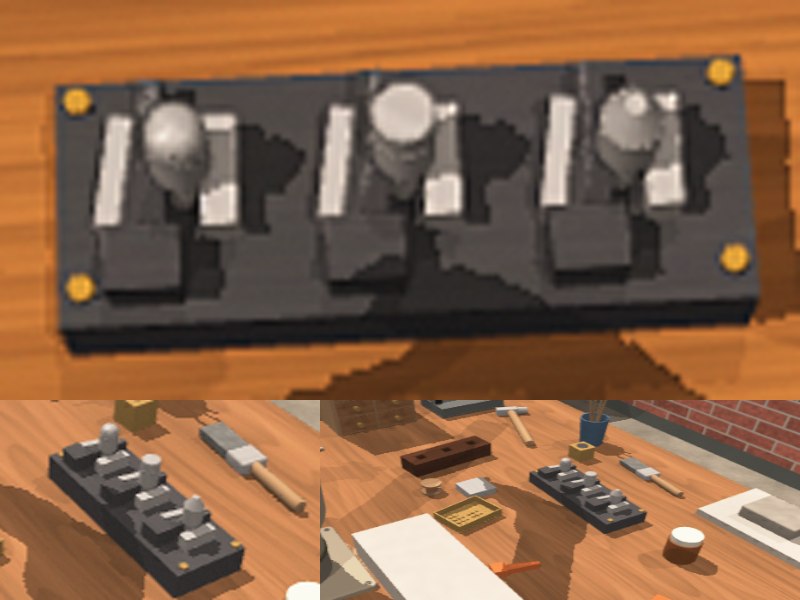

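In the final view all three stakes stand in their sockets, each key head is flush with the front of its cheek (heads at about (140,255), (365,245) and (590,235) in the crop), and the rack is empty. Handing in.

```bash
python3 -c "
from plant import robot
robot.finish_job()"
```

```text
the job is handed in; nothing more can be done
```

The job is done and handed in at about 94 s of the 210 s. All three stakes are home: domed in socket 2, flat in socket 1, conical in socket 0. Each is locked by a dark key, and the look-alikes and bystanders were left alone.

**Stakes:**
- Pressing on the flat and conical stakes stopped the fingertips at z = 94, the height of a stake fully home.
- The domed stake bottomed at the expected height during insertion. I did not press on its top afterwards.

**Keys:** I pushed each head from behind with about 25–27 N and it did not move further. The three stops (546.4, 549.3 and 552.3 mm) match the plate's geometry. The last picture shows every head against its cheek and the rack empty.

**What went wrong and was mended:**
- The flat stake was blocked at first and tipped in the jaws. I corrected the tilt before it went in.
- One grasp at the conical stake was misplaced because a travel move was cut short by the joint-speed limit. The tool pushed on the stake or rack with up to about 28 N, under the 40 N limit, and I then regrasped it.
- One key had been knocked aside by about 50 mm and was found again by camera.

The keys stopped 4–5 mm further in than my camera-based estimate of their home position. I put that down to measurement error, because all three stops agree with each other.

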